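# Make up the viscosity kit and the colour kit

## Robot

A 6-joint arm with a two-finger parallel gripper is mounted at the origin on a cart in front of the work surface, level with it; the furniture and walls round the work are solid. World frame = base frame: x ahead of the robot, y to its left, z up, the work surface at z = 0. Lengths are in mm, angles in degrees, forces in N, time in s.
With the tool pointing down it reaches from about 300 to 850 mm from the base axis. Payload 4.2 kg.
Tool frame: the origin (TCP) lies at the very end of the fingers, on their centre line; the grasp point (between the pads) lies 19 mm behind it (hold_point_z is the z of the grasp point in the tool frame, in mm); z points along the fingers, y is the direction in which the jaws open and shut (so a half turn about z gives the same grasp; the last joint's range is limited). The gripper opens to 91 mm and grips with 3 to 60 N. Pads are 32 mm wide; open, the fingers measure 118 mm over their backs; the gripper's body (76 mm by 178 mm) begins 60 mm behind the grasp point.
Start: joints at [69.614, 18.312, 89.639, -0, 72.044, -1.146], TCP at [189.479, 542.9, 213.976] pointing down, gripper open.
Joint ranges: [-177.97, 177.97], [-48.28, 115.42], [12.27, 149.76], [-77.06, 257.06], [2.81, 150.46], [-146.56, 146.56]. Speed limits (degrees/s): [147.25, 147.25, 180, 180, 180, 180].

## Interface

Orientations are given as [roll, pitch, yaw] about the fixed x, y, z axes, in that order (R = Rz(yaw) Ry(pitch) Rx(roll)).
In Python, from workcell import state, grab_frame, job_done, hold_point_z gives the robot as it stands. The module is installed in compiled form; this text tells all that it offers.
- The arm moves only by the shell command python3 -m creep 'ROWS' [FORCE]. ROWS is JSON, a list of rows, each a list of 7 numbers: the closure, from 0 (fully open) to 1 (shut), then the shift along the tool's x, y, z in mm, then the turn, a rotation vector about the tool's x, y, z in degrees. A call has 1 to 5 rows; each row shifts and turns the commanded pose from where the row before left it, along the tool's axes as they then stand; what a row does not reach is not made up. A row lasts 1/8 s, in which the tool goes at most 62.5 mm and 10.7 degrees, less where a joint would pass 70% of its speed; a pose out of reach is approached as far as the arm can. A call is refused whole if a number of a shift passes 62.5 or a number of a turn 10.7, either way. A call with a gripper value outside its range is refused whole. The fingers move at their own pace and stop on an object; FORCE is the grip in N (left out, the last holds). Time passes only in rows, so rows that do not move let the fingers close. It gives the time, the measured TCP pose, the force and the opening at its end, in the units of the state.
- state(): the state, without advancing time (a new reading comes with each control period).
- grab_frame(name): name is "scene" or "top" or "wrist"; returns a dict with "frame" (480x640x3 uint8, red, green, blue), "fx", "fy", "cx", "cy" (pixels), "view" (4x4, takes a point from world to camera coordinates). Camera axes: x right, y down, z forward; pixel columns grow to the right and rows downward; lengths in mm; the calibration is good to about 2 mm. A picture is of the moment at which its call begins. There is no depth.
- job_done(): hands the job in, once; it reports no verdict.
The state is a dict: "time_s": time; "qpos": joint angles; "qvel": joint speeds; "effort": joint torques, N m; "ee_pos": TCP position; "ee_rot": TCP orientation; "force": force on the tool from outside, world axes, zero at the start; "torque": the same for the moment, N m; "gripper_width": finger opening in mm.
Only numpy, scipy, OpenCV 4.12 (cv2) and the standard library are available. Lean on these libraries where they do the work, as an engineer would, in place of code of your own. Each camera call takes 0.05 s, during which the arm holds its last target.

## Task

Make up the two oil-test kits from the stock on the bench. The viscosity kit, in the carrier with three recesses, gets the clear bottle with the blue cap, the black suction bulb and the bench timer; the colour kit, in the carrier with two recesses, gets the small amber bottle with the blue cap and the black cuvette case. Seat each thing upright (timer and case face up) and fully down in the recess shaped for it, and leave the large amber bottle where it stands.

Things in the scene. Friction and masses are not known exactly. Their poses are not given: they have to be found in the camera images.
- viscosity_carrier: Carrier with THREE recesses: grey block 190 (x) x 152 (y) x 36 mm, fixed; origin at centre of underside, x to the far side of the bench (yaw -0.34 to -0.18). Recesses (mm): round bottle well, 74 across, 24 deep, floor 12 above origin, centre x -48, y +34; round bulb well, 58 across, 14 deep, floor at 22, centre x -48, y -42; timer recess 70 (x) x 84 (y), 8 deep, floor at 28, centre x +46, y 0.
- colour_carrier: Carrier with TWO recesses: grey block 190 (x) x 152 (y) x 36 mm, fixed; origin at centre of underside, x to the far side of the bench (yaw -0.34 to -0.18). Recesses (mm): case recess 80 (x) x 128 (y), 8 deep, floor 28 above origin, centre x -46, y 0; round bottle well, 74 across, 24 deep, floor at 12, centre x +47, y 0.
- clear_bottle: Clear glass bottle with a white and green label and a blue screw cap, 60 mm across, 125 mm tall, about 0.33 kg, standing on white bench paper behind the carriers. Origin at the centre of its underside, z up its axis when it stands. Straight sided from 5 to 75 mm, then it narrows to the cap.
- small_amber_bottle: The smaller amber bottle, with a blue screw cap, 56 mm across, 118 mm tall, about 0.3 kg, standing on white bench paper behind the carriers. Origin at the centre of its underside, z up its axis when it stands. Straight sided from 5 to 70 mm, then it narrows to the cap.
- suction_bulb: Black rubber pipette bulb with a white tip, pear shaped, rigid, 90 mm tall, about 0.06 kg, standing on white bench paper behind the carriers on its flat underside (36 mm across). Origin at the centre of its underside, z up its axis when it stands. Widest, 53 mm, at 25 mm; its neck, from 57 to 83 mm above the underside, is 23 mm across at the bottom and 17 mm at the top; hold it there.
- bench_timer: Light grey bench timer with a display and three buttons, lying flat, display up, on white bench paper at the right of the log book: 52 (x) by 66 (y) mm, 21 mm high with the buttons, case 18 mm high, about 0.07 kg. Origin at the centre of its underside, z up.
- cuvette_case: Flat black case with a white label, lid shut and fixed, lying flat on white bench paper at the right of the log book: 62 (x) by 110 (y) by 28 mm high, about 0.12 kg. Its outline is 60 mm wide and runs from x = -29 to +31 mm. Origin on its underside, z up. A 330 mm tall computer tower stands close behind that paper (x over 0.61, y -0.51 to -0.22).
- large_amber_bottle: The larger amber bottle, with a black cap, 66 mm across, 142 mm tall, among the stock behind the carriers. Belongs to neither kit and stays where it is. Origin at the centre of its underside.

How it is judged (in metres and radians):
At the end, for the whole second after the job is handed in: Clear bottle, bulb and timer rest in their recesses of the three-recess carrier, small amber bottle and cuvette case in those of the two-recess carrier: on the recess floor within 4 mm, centred within 12 to 13 mm (the walls ensure it), upright within 0.1 rad, at rest and released (x of clear_bottle in the frame of viscosity_carrier between -0.06 and -0.036 m and y of clear_bottle in the frame of viscosity_carrier between 0.022 and 0.046 m and z of clear_bottle in the frame of viscosity_carrier between 0.008 and 0.016 m and angle between each of clear_bottle, suction_bulb, bench_timer, small_amber_bottle, cuvette_case's own z axis and vertical below 0.1 rad and linear speed of each of clear_bottle, suction_bulb, bench_timer, small_amber_bottle, cuvette_case below 0.01 m/s and contact force between each of clear_bottle, suction_bulb, bench_timer, small_amber_bottle, cuvette_case and the fingers below 0.1 N and x of suction_bulb in the frame of viscosity_carrier between -0.06 and -0.036 m and y of suction_bulb in the frame of viscosity_carrier between -0.054 and -0.03 m and z of suction_bulb in the frame of viscosity_carrier between 0.018 and 0.026 m and x of bench_timer in the frame of viscosity_carrier between 0.033 and 0.059 m and y of bench_timer in the frame of viscosity_carrier between -0.013 and 0.013 m and z of bench_timer in the frame of viscosity_carrier between 0.024 and 0.032 m and x of small_amber_bottle in the frame of colour_carrier between 0.034 and 0.06 m and y of small_amber_bottle in the frame of colour_carrier between -0.013 and 0.013 m and z of small_amber_bottle in the frame of colour_carrier between 0.008 and 0.016 m and x of cuvette_case in the frame of colour_carrier between -0.059 and -0.033 m and y of cuvette_case in the frame of colour_carrier between -0.013 and 0.013 m and z of cuvette_case in the frame of colour_carrier between 0.024 and 0.032 m); the robot touches nothing.
It fails at once if the large amber bottle is knocked or moved (distance of large_amber_bottle from where it was at the start of the episode above 0.02 m or angle between large_amber_bottle's own z axis and vertical above 0.25 rad).
It also fails if it takes over 120 s, if anything falls off the work surface, if the arm or the gripper's body presses on something with over 40 N, if the wrist force passes 120 N, or if a joint passes its speed limit or range.

## Working session

There is one attempt and no reset: what is moved stays moved. The work goes in short steps, Python scripts to look and compute and a shell command to move; the robot and the scene stay as the last step left them, time stands still between calls to the robot, and variables do not carry over. Pictures are saved under pics/ and viewed, and the job is handed in when it is done.

```bash
mkdir -p pics; python3 - <<'E'
from workcell import *
import cv2
s=state();print(s, hold_point_z if not callable(hold_point_z) else hold_point_z())
for n in("scene","top","wrist"):
    f=grab_frame(n);cv2.imwrite(f"pics/{n}0.png",f["frame"][:,:,::-1]);print(n,f["fx"],f["fy"],f["cx"],f["cy"],f["view"].round(3).tolist())
E
```

```text
{'time_s': 0.0, 'qpos': array([ 6.96150766e+01,  1.83511989e+01,  8.97062914e+01,  1.91291293e-03,
        7.20427005e+01, -1.14909170e+00]), 'qvel': array([ 0.05866565,  0.01023487,  0.05962012,  0.0336378 , -0.05531572,
       -0.00540518]), 'effort': array([ 6.81550173e-04, -4.12464559e+01, -2.31967753e+01,  7.28914747e-02,
        4.57894115e-02, -1.61756066e-04]), 'ee_pos': array([189.2832986 , 542.423381  , 213.12548138]), 'ee_rot': array([-1.79899866e+02, -3.82756539e-03,  1.60763574e+02]), 'force': array([ 0.56449597,  1.20709393, -0.06848731]), 'torque': array([-0.02782026, -0.01231826,  0.01733287]), 'gripper_width': 91.3485915152166} -18.8
scene 562.5942709665237 562.5942709665237 320.41326068901395 235.8168732840143 [[-0.989, -0.148, 0.012, 559.623], [-0.132, 0.838, -0.529, 137.125], [0.068, -0.525, -0.849, 1391.403], [0.0, 0.0, 0.0, 1.0]]
top 588.698063827072 588.698063827072 317.5462714403928 238.48884177017612 [[0.026, -1.0, 0.004, -66.019], [-0.976, -0.027, -0.215, 542.235], [0.215, 0.002, -0.977, 1144.045], [0.0, 0.0, 0.0, 1.0]]
wrist 429.31787784309716 429.31787784309716 320.7194171004666 235.4179716056349 [[0.331, 0.944, -0.002, -574.577], [0.906, -0.317, 0.28, -29.635], [0.263, -0.094, -0.96, 391.719], [0.0, 0.0, 0.0, 1.0]]
```

View pics/scene0.png

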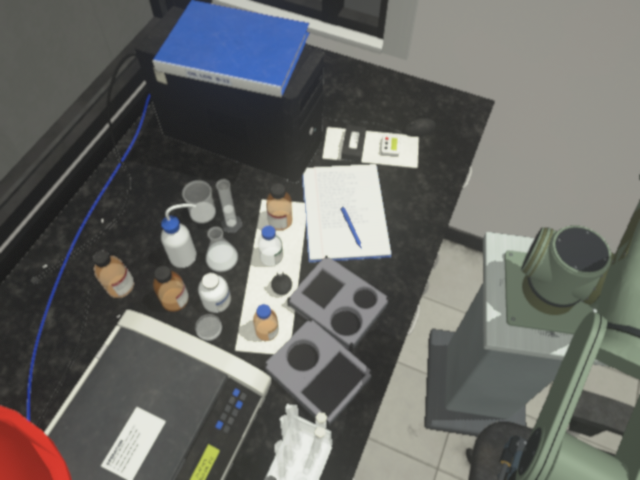

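View pics/top0.png

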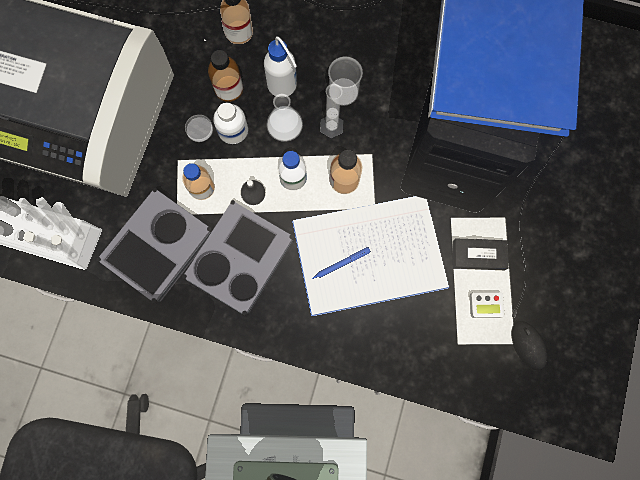

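View pics/wrist0.png

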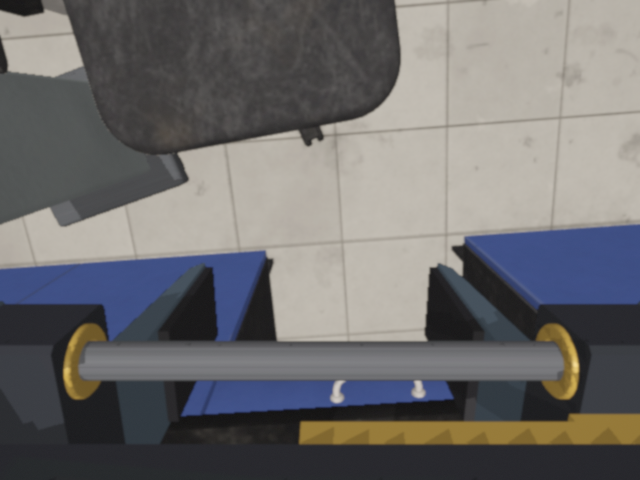

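```bash
cat > h.py <<'E'
import numpy as np,cv2
from workcell import *
def cam(f):
    K=np.array([[f["fx"],0,f["cx"]],[0,f["fy"],f["cy"]],[0,0,1.]]);V=np.array(f["view"]);return K,V[:3,:3],V[:3,3]
def ray(f,u,v):
    K,R,t=cam(f);d=R.T@np.linalg.solve(K,[u,v,1.]);return -R.T@t,d/np.linalg.norm(d)
def plane(f,u,v,z):
    o,d=ray(f,u,v);return o+d*(z-o[2])/d[2]
def proj(f,p):
    K,R,t=cam(f);q=K@(R@np.array(p,float)+t);return q[:2]/q[2]
def tri(a,b):
    (o1,d1),(o2,d2)=a,b;A=np.stack([d1,-d2],1);s=np.linalg.lstsq(A,o2-o1,rcond=None)[0];p,q=o1+d1*s[0],o2+d2*s[1];return (p+q)/2,np.linalg.norm(p-q)
E
python3 - <<'E'
import cv2
t=cv2.imread('pics/top0.png');s=cv2.imread('pics/scene0.png')
def z(im,x,y,w,h,k,n):cv2.imwrite(n,cv2.resize(im[y:y+h,x:x+w],None,fx=k,fy=k,interpolation=cv2.INTER_CUBIC))
z(t,90,140,200,170,4,'pics/t1.png');z(t,240,140,140,70,5,'pics/t2.png');z(t,430,210,100,140,4,'pics/t3.png')
z(s,230,180,170,240,2.5,'pics/s1.png')
E
```

```text
(no output)
```

View pics/t1.png

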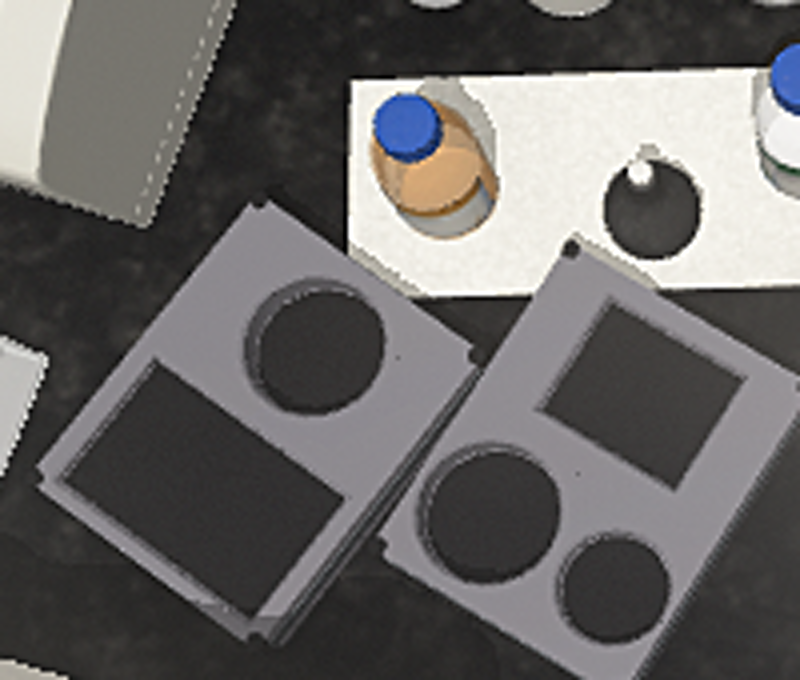

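View pics/t2.png

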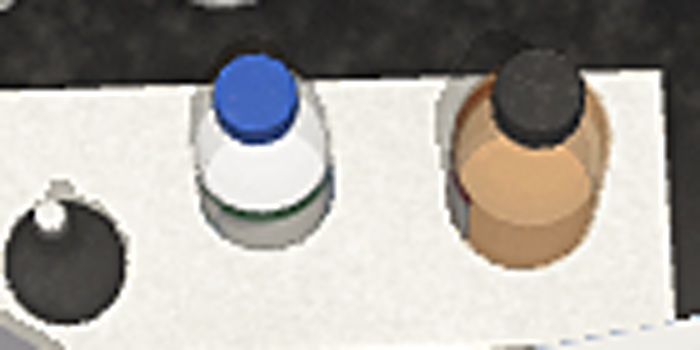

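View pics/t3.png

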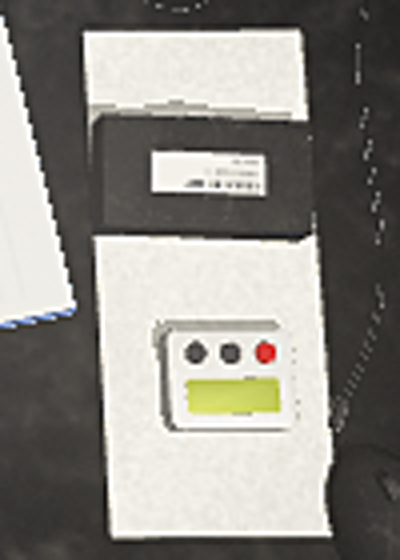

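View pics/s1.png

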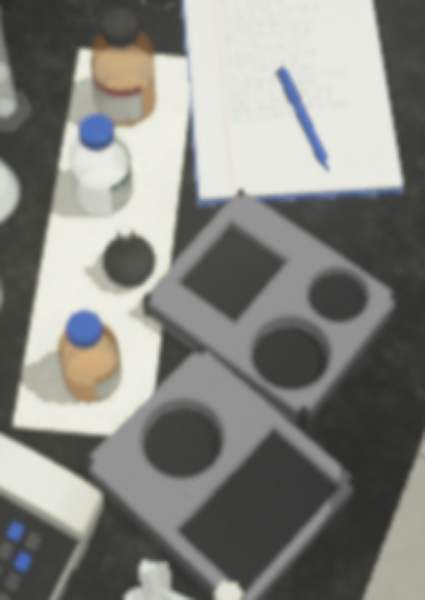

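```bash
python3 - <<'E'
from h import *
f=grab_frame("top");g=grab_frame("scene")
for nm,F,box in(("top",f,(95,185,195,315)),("scene",g,(260,250,130,170))):
    im=F["frame"].astype(int);m=((im.max(2)>75)&(im.max(2)<180)&(im.max(2)-im.min(2)<28)).astype(np.uint8)*255
    x,y,w,h=box;mm=np.zeros_like(m);mm[y:y+h,x:x+w]=m[y:y+h,x:x+w]
    cv2.imwrite(f"pics/m_{nm}.png",cv2.resize(mm[y:y+h,x:x+w],None,fx=4,fy=4))
    cs,hi=cv2.findContours(mm,cv2.RETR_CCOMP,cv2.CHAIN_APPROX_NONE)
    for c,hh in zip(cs,hi[0]):
        a=cv2.contourArea(c)
        if a<300:continue
        W=np.array([plane(F,*p,36.)[:2] for p in c[:,0,:]],np.float32)
        r=cv2.minAreaRect(W);e=cv2.fitEllipse(W)
        print(nm,"hole" if hh[3]>=0 else "out",int(a),np.round(r[0],1),np.round(r[1],1),round(r[2],1),"ell",np.round(e[0],1),np.round(e[1],1))
# blue caps
for nm,F in(("top",f),("scene",g)):
    hsv=cv2.cvtColor(F["frame"],cv2.COLOR_RGB2HSV);m=cv2.inRange(hsv,(105,120,80),(125,255,255))
    cs,_=cv2.findContours(m,cv2.RETR_EXTERNAL,cv2.CHAIN_APPROX_NONE)
    for c in cs:
        if 60<cv2.contourArea(c)<900:
            (u,v),_,_=cv2.fitEllipse(c);print(nm,"blue",round(u,1),round(v,1),cv2.contourArea(c),plane(F,u,v,116).round(1))
E
```

```text
top out 20768 [214.8 199.8] [472.3 250.5] 75.0 ell [233.3 193.8] [245.1 454.8]
top out 13270 [518.9 202.4] [385.9 229.9] 82.8 ell [518.2 193.8] [208.6 401.3]
top hole 600 [442.4  97.2] [55.9 57.3] 47.3 ell [443.   97.4] [56.1 57.6]
top hole 945 [478.6 163. ] [69.9 75.2] 34.7 ell [479.  163.4] [69.8 74. ]
top hole 2326 [489.1 313.5] [130.2  82.4] 56.0 ell [489.6 312.6] [ 91.5 154.9]
top hole 1276 [545.1  88.6] [84.4 70.6] 60.7 ell [545.3  88.6] [79.9 98.3]
top hole 883 [563.1 261.8] [68.8 75.8] 1.6 ell [563.7 260.1] [68.  74.3]
scene out 370 [648.6  99.4] [50.5 59.5] 10.1 ell [648.1 100.2] [51.5 59.4]
scene out 11657 [526.7 197.9] [416.6 249.3] 83.2 ell [529.9 200.7] [238.6 423.8]
scene hole 1933 [489.6 319.2] [125.2  77.5] 55.7 ell [489.4 318.9] [ 87.1 150.6]
scene hole 635 [565.3 269.8] [65.8 63.3] 54.7 ell [565.4 270.1] [62. 68.]
scene hole 571 [480.4 173.9] [63.7 65.2] 51.4 ell [480.7 174.2] [61.2 68.8]
scene hole 329 [444.6 106.6] [50.4 51.8] 49.2 ell [443.9 106.2] [49.3 53.3]
scene hole 733 [545.9  96. ] [78.7 63.8] 60.8 ell [545.7  96.4] [72.8 89.7]
top blue 347.9 259.8 277.5 [ 490.7 -111.3  116. ]
top blue 191.5 171.6 191.0 [661.1 203.1 116. ]
top blue 290.5 159.1 207.0 [692.7   6.8 116. ]
top blue 276.3 51.6 240.0 [929.   45.2 116. ]
scene blue 263.3 311.0 95.0 [662. 210. 116.]
scene blue 268.0 232.0 91.0 [691.9   8.2 116. ]
scene blue 170.2 224.3 185.5 [926.8  23.1 116. ]
scene blue 129.2 278.1 738.5 [976.1 177.2 116. ]
scene blue 135.5 128.6 170.0 [1105.7 -257.6  116. ]
```

View pics/m_top.png

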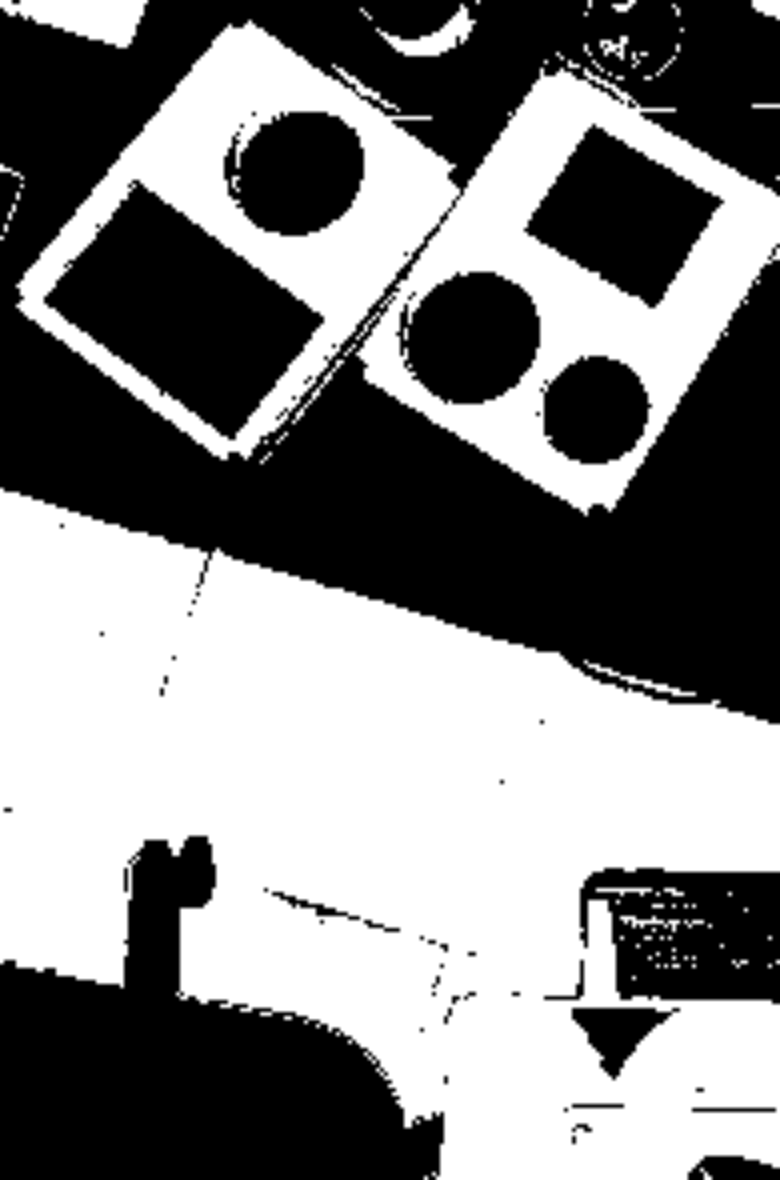

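```bash
python3 - <<'E'
from h import *
f=grab_frame("top");g=grab_frame("scene")
for F in(f,g):print("cam",ray(F,320,240)[0].round(0))
im=f["frame"].astype(int);mx=im.max(2)
def report(n,m,box,z,F):
    x,y,w,h=box;mm=np.zeros(m.shape,np.uint8);mm[y:y+h,x:x+w]=m[y:y+h,x:x+w]
    cs,_=cv2.findContours(mm,cv2.RETR_EXTERNAL,cv2.CHAIN_APPROX_NONE);c=max(cs,key=cv2.contourArea)
    W=np.array([plane(F,*p,z)[:2] for p in c[:,0,:]],np.float32);r=cv2.minAreaRect(W)
    print(n,np.round(r[0],1),np.round(r[1],1),round(r[2],1),"px",c[:,0].min(0),c[:,0].max(0), "ell",np.round(cv2.fitEllipse(W)[0],1),np.round(cv2.fitEllipse(W)[1],1))
report("case",mx<75,(454,230,53,45),28,f)
report("caselabel",mx>150,(460,242,42,22),28,f)
hs=cv2.cvtColor(f["frame"],cv2.COLOR_RGB2HSV)
report("lcd",(hs[...,1]>90)&(hs[...,0]>20)&(hs[...,0]<45),(465,280,45,50),18,f)
report("bulb",mx<80,(236,170,33,36),25,f)
report("largecap",mx<75,(335,150,25,22),140,f)
hs=cv2.cvtColor(g["frame"],cv2.COLOR_RGB2HSV)
report("lcd-s",(hs[...,1]>60)&(hs[...,0]>20)&(hs[...,0]<45),(370,130,45,40),18,g)
imS=g["frame"].astype(int).max(2)
report("bulb-s",imS<80,(265,268,30,34),25,g)
report("case-s",imS<70,(338,130,28,36),28,g)
# timer button dots by clicks
def T(n,c,k,ox,oy,z):
    for a in c:print(n,a,plane(f,(a[0]+.5)/k-.5+ox,(a[1]+.5)/k-.5+oy,z).round(1))
T("timer",[(168,325),(298,322),(168,430),(297,428)],4,430,210,18)
T("case",[(97,117),(312,122),(92,235),(313,240)],4,430,210,28)
x,y,w,h=355,105,80,80
cv2.imwrite('pics/s2.png',cv2.resize(g["frame"][100:180,310:430,::-1],None,fx=6,fy=6,interpolation=cv2.INTER_CUBIC))
E
```

```text
cam [ 285.  -53. 1234.]
cam [ 477.  698. 1246.]
case [ 527.2 -391.8] [110.4  63.5] 89.8 px [454 239] [506 269] ell [ 526.9 -391.2] [ 70.1 133.2]
caselabel [ 529.7 -394.8] [56.5 21.5] 88.5 px [468 248] [495 258] ell [ 529.4 -395.1] [22.1 72.5]
lcd [ 414.5 -407.1] [14.4 46.4] 1.5 px [477 305] [499 312] ell [ 414.5 -407.1] [16.1 60.2]
bulb [649.5  90.4] [53.7 49.2] 2.6 px [241 180] [264 204] ell [648.1  89.7] [49.9 50.6]
largecap [ 686.3 -105.5] [39.3 47.3] 1.6 px [335 150] [359 169] ell [ 690.2 -105.4] [42.2 46.2]
lcd-s [ 412.9 -403.4] [17.3 42.7] 4.7 px [391 138] [397 149] ell [ 414.1 -403.2] [16.9 51.1]
bulb-s [652.8  96.5] [30.7 46. ] 14.3 px [273 276] [286 293] ell [650.5  95.1] [35.9 43.7]
case-s [ 529.7 -321.1] [19.  45.3] 84.5 px [343 155] [358 162] ell [ 525.4 -322.3] [16.6 48. ]
timer (168, 325) [ 450.2 -374.3   18. ]
timer (298, 322) [ 453.6 -442.    18. ]
timer (168, 430) [ 395.9 -372.7   18. ]
timer (297, 428) [ 398.7 -439.1   18. ]
case (97, 117) [ 557.6 -337.7   28. ]
case (312, 122) [ 558.  -450.6   28. ]
case (92, 235) [ 494.8 -333.6   28. ]
case (313, 240) [ 495.2 -448.4   28. ]
```

View pics/s2.png

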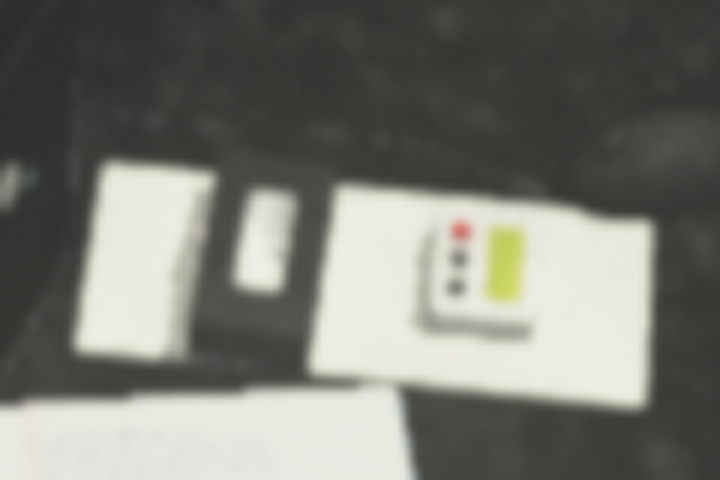

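```bash
cat >> h.py <<'E'
def rx(r):
    from scipy.spatial.transform import Rotation as Ro
    return Ro.from_euler('xyz',r,degrees=True)
def go(*wps,c=0.0,pos=None,rot=None):
    """each wp (x,y,z,yaw,nrows): print shift/turn per row in tool axes, tool straight down at the end"""
    from scipy.spatial.transform import Rotation as Ro
    s=state();p=np.array(s["ee_pos"]);R=rx(s["ee_rot"])
    print("t",round(s["time_s"],2),"at",p.round(1),s["ee_rot"].round(1),"w",round(s["gripper_width"],1),"F",np.round(s["force"],1))
    for x,y,z,yaw,n in wps:
        T=rx([180,0,yaw]);tot=(R.inv()*T).as_rotvec();d=np.array([x,y,z])-p
        st=Ro.from_rotvec(tot/n)
        for i in range(n):
            sh=R.inv().apply(d/n);tu=np.degrees(tot/n)
            print([c]+[round(float(v),1) for v in sh]+[round(float(v),1) for v in tu]);R=R*st
        p=np.array([x,y,z]);R=T
E
python3 - <<'E'
from h import *
f=grab_frame("wrist");s=state();R=rx(s["ee_rot"]);K,Rc,t=cam(f)
print("cam in tool",R.inv().apply(-Rc.T@t-s["ee_pos"]).round(1),"axis",R.inv().apply(Rc[2]).round(3), (Rc@R.as_matrix()).round(2).tolist())
go((430,200,330,90,7))
E
```

```text
cam in tool [  80.5    0.6 -169.9] axis [-0.28  -0.001  0.96 ] [[-0.0, 1.0, 0.0], [-0.96, -0.0, -0.28], [-0.28, -0.0, 0.96]]
t 0.4 at [189.5 542.8 213.8] [-180.    -0.   160.8] w 90.8 F [ 0.6 -0.6 -0.2]
[0.0, -48.6, -34.9, -16.6, -0.0, 0.0, 10.1]
[0.0, -54.0, -25.9, -16.6, -0.0, 0.0, 10.1]
[0.0, -57.7, -16.0, -16.6, -0.0, 0.0, 10.1]
[0.0, -59.6, -5.6, -16.6, -0.0, 0.0, 10.1]
[0.0, -59.6, 4.9, -16.6, -0.0, 0.0, 10.1]
[0.0, -57.8, 15.3, -16.6, -0.0, 0.0, 10.1]
[0.0, -54.2, 25.2, -16.6, -0.0, 0.0, 10.1]
```

```bash
python3 -m creep '[[0,-49,-35,-17,0,0,10],[0,-54,-26,-17,0,0,10],[0,-58,-16,-17,0,0,10],[0,-60,-6,-17,0,0,10],[0,-60,5,-17,0,0,10]]' && python3 -m creep '[[0,-58,15,-17,0,0,10],[0,-54,25,-17,0,0,10],[0,0,0,0,0,0,0]]'
python3 - <<'E'
from h import *
for n in("scene","top","wrist"):
    f=grab_frame(n);cv2.imwrite(f"pics/{n}1.png",f["frame"][:,:,::-1])
    print(n, "tcp proj", proj(f,state()["ee_pos"]).round(1))
E
```

```text
time_s: 1.02
ee_pos: [363.7, 295.7, 299.7]
ee_rot: [179.9, -0.0, 110.5]
force: [0.5, 0.7, -0.2]
gripper_width: 91.1
time_s: 1.4
ee_pos: [434.5, 197.4, 334.1]
ee_rot: [179.8, -0.0, 90.4]
force: [-0.8, -0.0, -1.1]
gripper_width: 90.7
scene tcp proj [378.1 274.1]
top tcp proj [154.3 266.6]
wrist tcp proj [321.8 302. ]
```

View pics/scene1.png

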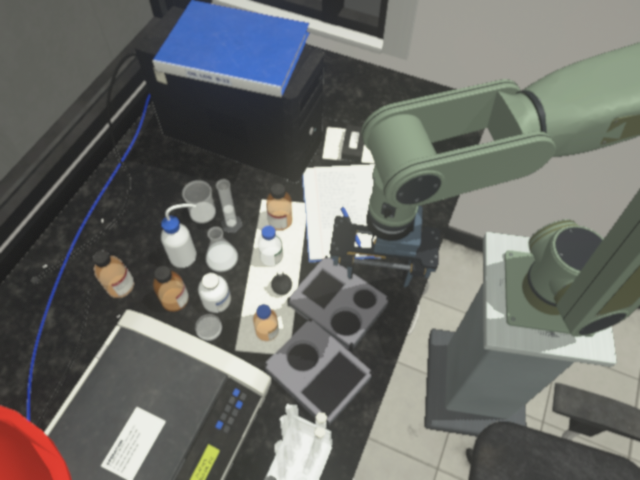

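View pics/wrist1.png

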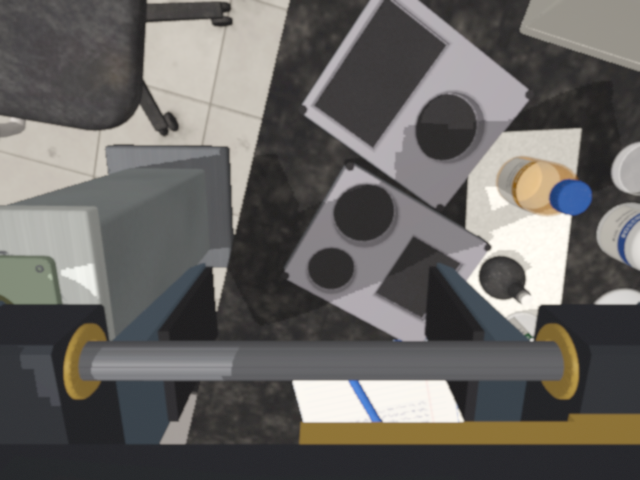

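View pics/top1.png

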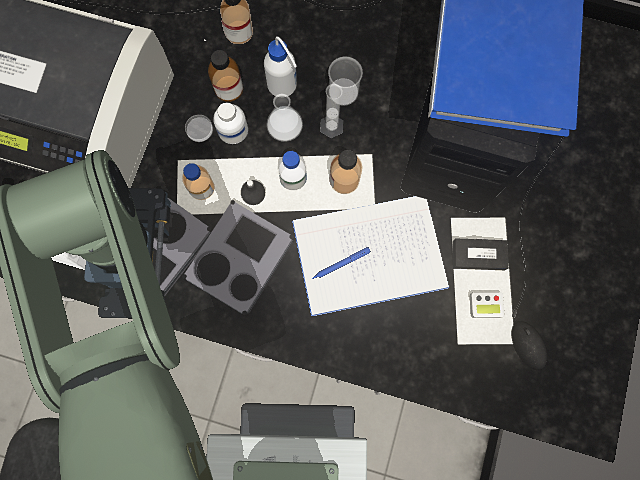

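```bash
python3 - <<'E'
from h import *
F=grab_frame("wrist");im=F["frame"].astype(int)
m=((im.max(2)>85)&(im.max(2)<190)&(im.max(2)-im.min(2)<28)).astype(np.uint8)*255
m[270:]=0
cs,hi=cv2.findContours(m,cv2.RETR_CCOMP,cv2.CHAIN_APPROX_NONE)
for c,hh in zip(cs,hi[0]):
    a=cv2.contourArea(c)
    if a<1200 or hh[3]<0:continue
    W=np.array([plane(F,*p,36.)[:2] for p in c[:,0,:]],np.float32)
    r=cv2.minAreaRect(W);e=cv2.fitEllipse(W)
    print(int(a),c[:,0].mean(0).round(),np.round(r[0],1),np.round(r[1],1),round(r[2],1),"ell",np.round(e[0],1),np.round(e[1],1))
for u,v,z,n in((571,197,117,"ambercap"),(501,277,25,"bulb")):print(n,plane(F,u,v,z).round(1))
E
```

```text
2763 [365. 213.] [479.7 171.2] [68.4 65.7] 45.0 ell [479.  170.8] [65.1 69. ]
3177 [446. 128.] [561.5 263.5] [66.4 65.2] 48.0 ell [561.7 263.7] [64.6 67.7]
2805 [234. 153.] [327.  225.8] [108.3  55.1] 75.0 ell [335.  238.2] [ 55.4 113.8]
3097 [152. 130.] [243.7 261.8] [145.2  68.2] 17.9 ell [249.2 255.4] [ 60.  132.4]
5253 [184.  57.] [287.8 332.2] [77.4 75.5] 76.1 ell [289.9 329.3] [79.6 85.3]
5672 [249.  56.] [354.8 330.2] [106.3  55. ] 75.0 ell [355.  327.4] [ 59.8 126. ]
ambercap [658.  207.8 117. ]
bulb [646.2  92.7  25. ]
```

```bash
python3 -m creep '[[0,-60,0,0,0,0,0],[0,-60,0,0,0,0,0],[0,-60,0,0,0,0,0],[0,-60,0,0,0,0,0],[0,-60,0,0,0,0,0]]' && python3 -m creep '[[0,-60,3,0,0,0,0],[0,-60,3,0,0,0,0],[0,-60,5,0,0,0,0],[0,-60,5,0,0,0,0],[0,-60,5,0,0,0,0]]'&& python3 -m creep '[[0,-40,5,30,0,0,0],[0,0,5,30,0,0,0],[0,0,0,0,0,0,0]]'
python3 - <<'E'
from h import *
f=grab_frame("wrist");cv2.imwrite("pics/wrist2.png",f["frame"][:,:,::-1]);go()
E
```

```text
time_s: 2.22
ee_pos: [435.8, -100.0, 332.6]
ee_rot: [180.0, -0.0, 91.0]
force: [0.7, 1.2, 0.4]
gripper_width: 91.3
time_s: 2.85
ee_pos: [462.2, -399.6, 332.4]
ee_rot: [-180.0, -0.1, 91.0]
force: [0.3, 0.5, -0.4]
gripper_width: 91.1
time_s: 3.22
ee_pos: [471.8, -437.2, 269.3]
ee_rot: [-179.7, -0.3, 90.9]
force: [-0.0, 0.3, 0.2]
gripper_width: 91.1
t 3.27 at [ 472.3 -437.7  271.8] [-1.799e+02 -1.000e-01  9.090e+01] w 91.1 F [ 0.3 -0.1  0.4]
```

View pics/wrist2.png

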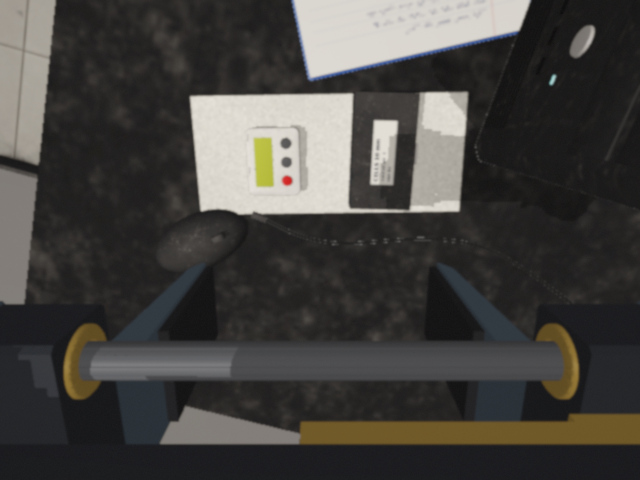

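```bash
python3 - <<'E'
from h import *
F=grab_frame("wrist")
cv2.imwrite("pics/w2z.png",cv2.resize(F["frame"][80:220,180:480,::-1],None,fx=2.6,fy=2.6,interpolation=cv2.INTER_CUBIC))
hs=cv2.cvtColor(F["frame"],cv2.COLOR_RGB2HSV);im=F["frame"].astype(int).max(2)
def rep(n,m,box,z):
    x,y,w,h=box;mm=np.zeros(m.shape,np.uint8);mm[y:y+h,x:x+w]=m[y:y+h,x:x+w]
    cs,_=cv2.findContours(mm,cv2.RETR_EXTERNAL,cv2.CHAIN_APPROX_NONE);c=max(cs,key=cv2.contourArea)
    W=np.array([plane(F,*p,z)[:2] for p in c[:,0,:]],np.float32);r=cv2.minAreaRect(W)
    print(n,np.round(r[0],1),np.round(r[1],1),round(r[2],1),"px",c[:,0].min(0),c[:,0].max(0))
rep("case",im<85,(345,94,72,116),28)
rep("lcd",(hs[...,1]>90)&(hs[...,0]>20)&(hs[...,0]<45),(240,125,50,70),18)
rep("label",im>130,(366,115,34,75),28)
E
```

```text
case [ 527.4 -393.9] [105.4  59.2] 89.4 px [348  94] [416 206]
lcd [ 413.  -405.5] [16.3 45.8] 1.7 px [253 137] [271 184]
label [ 527.5 -393.7] [61.1 23. ] 88.4 px [368 118] [396 183]
```

View pics/w2z.png

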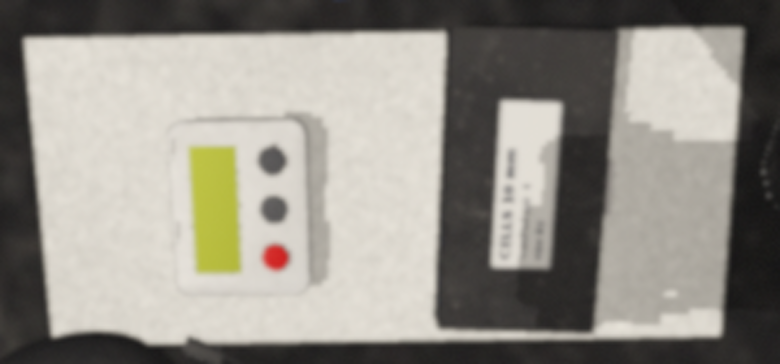

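```bash
python3 - <<'E'
from h import *
go((424,-405.5,120,91.5,3),(424,-405.5,30,91.5,2))
E
```

```text
t 3.33 at [ 472.6 -438.2  273.5] [180.    0.   90.9] w 91.0 F [0.4 0.2 0.8]
[0.0, 11.1, -16.0, 51.2, 0.0, 0.0, -0.2]
[0.0, 11.2, -16.0, 51.2, 0.0, 0.0, -0.2]
[0.0, 11.3, -15.9, 51.2, 0.0, 0.0, -0.2]
[0.0, 0.0, -0.0, 45.0, 0.0, 0.0, 0.0]
[0.0, 0.0, -0.0, 45.0, 0.0, 0.0, 0.0]
```

```bash
python3 -m creep '[[0,11,-16,51,0,0,0],[0,11,-16,51,0,0,0],[0,11,-16,51,0,0,0],[0,0,0,45,0,0,0],[0,0,0,40,0,0,0]]' && python3 -m creep '[[0,0,0,0,0,0,0],[0,0,0,0,0,0,0]]'
python3 - <<'E'
from h import *
f=grab_frame("wrist");cv2.imwrite("pics/wrist3.png",f["frame"][:,:,::-1]);go((424,-405.5,11,91.5,2))
E
```

```text
time_s: 3.95
ee_pos: [424.5, -407.1, 35.8]
ee_rot: [179.8, 0.2, 90.9]
force: [1.4, -0.5, 0.4]
gripper_width: 91.1
time_s: 4.2
ee_pos: [424.9, -408.0, 37.4]
ee_rot: [179.8, 0.2, 90.8]
force: [0.3, 0.5, 0.7]
gripper_width: 91.1
t 4.25 at [ 424.9 -408.2   37.6] [179.8   0.2  90.8] w 91.2 F [ 0.  -0.1  0.2]
[0.0, 1.4, -0.5, 13.3, 0.1, 0.1, -0.3]
[0.0, 1.4, -0.5, 13.3, 0.1, 0.1, -0.3]
```

View pics/wrist3.png

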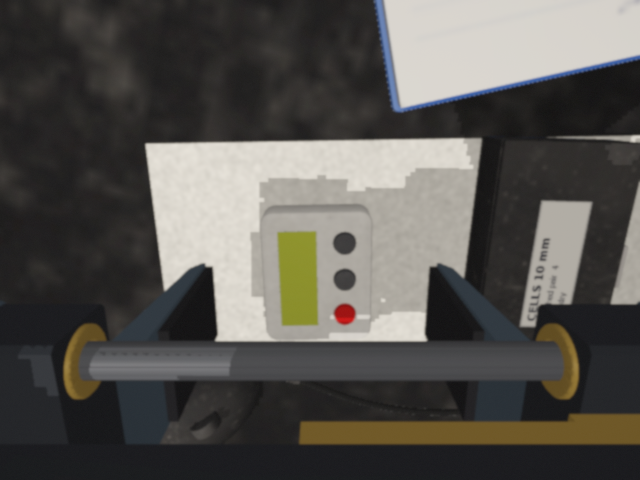

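```bash
python3 - <<'E'
from h import *
F=grab_frame("wrist")
for p in((264,208),(370,208),(268,338),(371,334),(298,277)):print(p,plane(F,*p,18).round(1))
print(proj(F,state()["ee_pos"]*[1,1,0]+[0,0,18]))
for p in((500,140),(640,142)):print(p,plane(F,*p,28).round(1))
E
```

```text
(264, 208) [ 398.  -370.7   18. ]
(370, 208) [ 445.8 -370.2   18. ]
(268, 338) [ 398.3 -436.6   18. ]
(371, 334) [ 449.2 -433.8   18. ]
(298, 277) [ 413.2 -404.    18. ]
[322.21272659 285.43591019]
(500, 140) [ 496.5 -338.8   28. ]
(640, 142) [ 554.1 -338.9   28. ]
```

```bash
python3 -m creep '[[0,2,-0.5,13,0,0,0],[0,2,-0.5,13,0,0,0],[0,0,0,0,0,0,0],[1,0,0,0,0,0,0],[1,0,0,0,0,0,0]]' 15 && python3 -m creep '[[1,0,0,0,0,0,0],[1,0,0,0,0,0,0],[1,0,0,0,0,0,0],[1,0,0,0,0,0,0]]'
```

```text
time_s: 4.92
ee_pos: [422.3, -403.3, 9.0]
ee_rot: [180.0, 0.0, 90.8]
force: [0.5, -1.6, 0.3]
gripper_width: 74.0
time_s: 5.42
ee_pos: [422.2, -403.1, 9.0]
ee_rot: [180.0, 0.0, 90.8]
force: [0.7, -0.9, 1.7]
gripper_width: 51.9
```

```bash
python3 - <<'E'
from h import *
go((422,-403,200,90.8,4),(540,92,200,60.7,10),c=1)
E
```

```text
t 5.42 at [ 422.2 -403.1    9. ] [180.    0.   90.8] w 51.9 F [ 0.7 -0.9  1.7]
[1, 0.0, -0.0, -47.8, 0.0, 0.0, -0.0]
[1, 0.0, -0.0, -47.8, 0.0, 0.0, -0.0]
[1, 0.0, -0.1, -47.8, 0.0, 0.0, -0.0]
[1, 0.0, -0.1, -47.8, 0.0, 0.0, -0.0]
[1, 49.3, 12.5, 0.0, 0.0, -0.0, 3.0]
[1, 49.9, 9.9, 0.0, 0.0, -0.0, 3.0]
[1, 50.4, 7.2, 0.0, 0.0, -0.0, 3.0]
[1, 50.7, 4.6, 0.0, 0.0, -0.0, 3.0]
[1, 50.9, 1.9, 0.0, 0.0, -0.0, 3.0]
[1, 50.9, -0.7, -0.0, 0.0, -0.0, 3.0]
[1, 50.8, -3.4, -0.0, 0.0, -0.0, 3.0]
[1, 50.5, -6.1, -0.0, 0.0, -0.0, 3.0]
[1, 50.1, -8.7, -0.0, 0.0, -0.0, 3.0]
[1, 49.6, -11.3, -0.0, 0.0, -0.0, 3.0]
```

```bash
python3 -m creep '[[1,0,0,-30,0,0,0],[1,0,0,-48,0,0,0],[1,0,0,-56,0,0,0],[1,0,0,-56,0,0,0],[1,49,12.5,0,0,0,3]]' && python3 -m creep '[[1,50,10,0,0,0,3],[1,50,7,0,0,0,3],[1,51,5,0,0,0,3],[1,51,2,0,0,0,3],[1,51,-1,0,0,0,3]]' && python3 -m creep '[[1,51,-3,0,0,0,3],[1,50,-6,0,0,0,3],[1,0,0,0,0,0,3],[1,0,0,0,0,0,3],[1,0,0,0,0,0,0]]'
python3 - <<'E'
from h import *
f=grab_frame("wrist");cv2.imwrite("pics/wrist4.png",f["frame"][:,:,::-1]);go()
E
```

```text
time_s: 6.05
ee_pos: [436.1, -357.5, 203.7]
ee_rot: [179.5, 0.4, 87.4]
force: [0.1, 1.0, -1.5]
gripper_width: 51.8
time_s: 6.68
ee_pos: [493.1, -104.5, 198.7]
ee_rot: [-180.0, -0.0, 72.7]
force: [1.2, 0.1, -0.7]
gripper_width: 51.8
time_s: 7.3
ee_pos: [516.8, -7.3, 198.6]
ee_rot: [-180.0, 0.0, 60.8]
force: [0.1, 0.7, -1.3]
gripper_width: 51.8
t 7.35 at [516.8  -7.5 198.6] [-180.     0.    60.8] w 51.9 F [ 0.3 -0.4 -0.4]
```

View pics/wrist4.png

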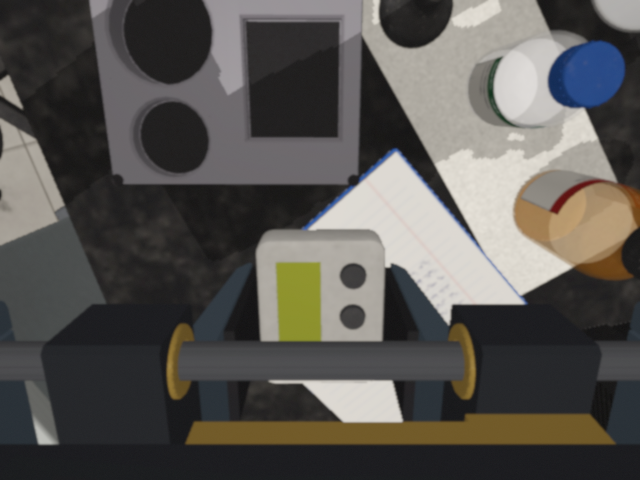

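```bash
python3 - <<'E'
from h import *
F=grab_frame("wrist")
P=[plane(F,*p,36)[:2] for p in((240,13),(343,14),(344,140),(244,140))]
print(np.round(P,1),np.mean(P,0)); 
for a,b in((0,1),(1,2),(2,3),(3,0)):print(np.linalg.norm(P[a]-P[b]).round(1),np.degrees(np.arctan2(*(P[b]-P[a])[::-1])).round(1))
for n,p in(("bulbwell",(174,135)),("bl",(118,183)),("br",(354,183))):print(n,plane(F,*p,36).round(1))
print("timer",plane(F,320,310,209).round(1))
E
```

```text
[[537.  147.4]
 [599.7 111.5]
 [559.2  35.1]
 [493.   72.1]] [547.21642297  91.51790861]
72.2 -29.8
86.5 -117.9
75.8 150.8
87.1 59.7
bulbwell [448.8 101.1  36. ]
bl [389.8  92.3  36. ]
br [550.4   2.4  36. ]
timer [516.1  -5.4 209. ]
```

```bash
python3 - <<'E'
from h import *
go((546.5,91.5,130,60.5,3),(546.5,91.5,50,60.5,2),(546.5,91.5,39,60.5,1),c=1)
E
```

```text
t 7.4 at [516.9  -7.6 198.7] [-180.     0.    60.8] w 51.6 F [-0.3 -0.1 -0.1]
[1, 33.6, -7.5, 22.9, -0.0, 0.0, 0.1]
[1, 33.6, -7.5, 22.9, -0.0, 0.0, 0.1]
[1, 33.6, -7.6, 22.9, -0.0, 0.0, 0.1]
[1, 0.0, -0.0, 40.0, 0.0, 0.0, 0.0]
[1, 0.0, -0.0, 40.0, 0.0, 0.0, 0.0]
[1, 0.0, -0.0, 11.0, 0.0, 0.0, 0.0]
```

```bash
python3 -m creep '[[1,33.5,-7.5,23,0,0,0],[1,33.5,-7.5,23,0,0,0],[1,33.5,-7.5,23,0,0,0],[1,0,0,40,0,0,0],[1,0,0,30,0,0,0]]' && python3 -m creep '[[1,0,0,0,0,0,0],[1,0,0,10,0,0,0],[1,0,0,0,0,0,0]]'
python3 - <<'E'
from h import *
for n in("wrist","top"):
    f=grab_frame(n);cv2.imwrite(f"pics/{n}5.png",f["frame"][:,:,::-1])
go((546.5,91.5,38,60.5,1))
E
```

```text
time_s: 8.02
ee_pos: [546.0, 91.4, 58.3]
ee_rot: [-179.9, 0.0, 60.8]
force: [1.2, -0.4, -1.1]
gripper_width: 51.7
time_s: 8.4
ee_pos: [546.9, 91.0, 50.3]
ee_rot: [180.0, -0.0, 60.7]
force: [1.2, -0.2, -0.5]
gripper_width: 52.2
t 8.5 at [547.2  91.1  50.8] [ 1.799e+02 -1.000e-01  6.070e+01] w 52.0 F [-0.3  0.3 -1.3]
[0.0, -0.0, -0.8, 12.8, 0.1, -0.1, 0.2]
```

View pics/wrist5.png

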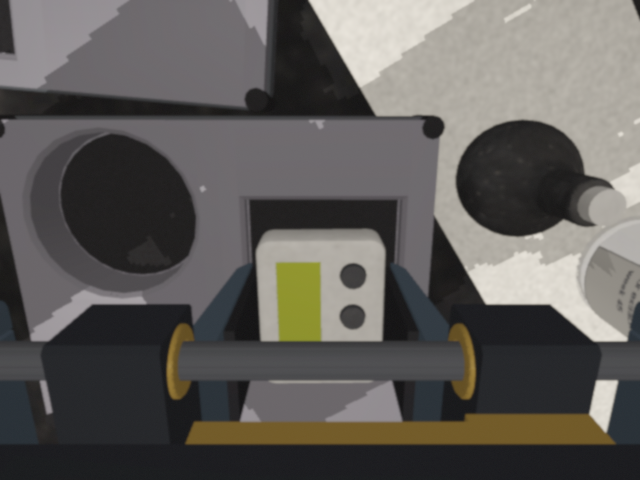

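```bash
python3 - <<'E'
from h import *
F=grab_frame("wrist");s=state();R=rx(s["ee_rot"])
for p in((245,197),(404,197),(325,197)):print(R.inv().apply(plane(F,*p,36)-s["ee_pos"]).round(1))
for p in((262,232),(381,232)):print(R.inv().apply(plane(F,*p,60)-s["ee_pos"]).round(1))
E
```

```text
[ 43.3 -34.3  14.8]
[43.2 35.2 14.9]
[43.3  0.6 14.8]
[ 34.2 -24.1  -9.2]
[34.2 22.2 -9.2]
```

```bash
python3 -m creep '[[1,0,0,8,0,0,0],[1,0,0,5,0,0,0],[1,0,0,0,0,0,0]]' && python3 -m creep '[[0.3,0,0,0,0,0,0],[0.3,0,0,0,0,0,0],[0,0,0,-10,0,0,0],[0,0,0,-40,0,0,0],[0,0,0,-50,0,0,0]]'
python3 - <<'E'
from h import *
f=grab_frame("wrist");cv2.imwrite("pics/wrist6.png",f["frame"][:,:,::-1])
go()
E
```

```text
time_s: 8.93
ee_pos: [546.4, 91.2, 36.5]
ee_rot: [-180.0, 0.0, 60.8]
force: [-0.4, -0.0, -0.2]
gripper_width: 52.1
time_s: 9.55
ee_pos: [545.9, 91.1, 137.8]
ee_rot: [-179.9, 0.1, 60.8]
force: [0.5, 0.3, 0.7]
gripper_width: 89.9
t 9.6 at [550.4  91.8 145.5] [179.4  -0.4  60.8] w 91.2 F [1.6 1.1 4.4]
```

View pics/wrist6.png

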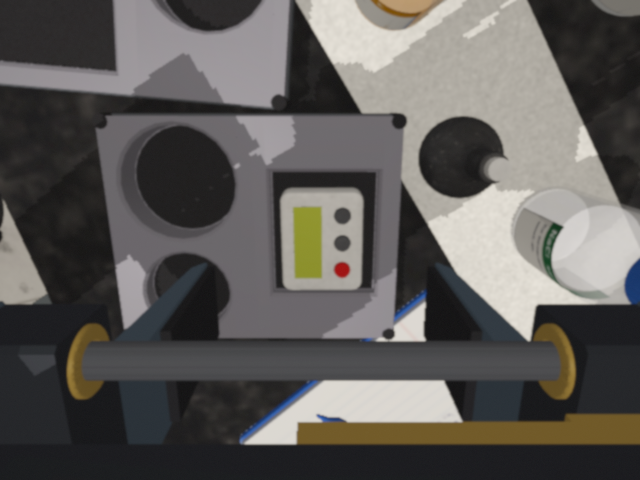

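```bash
python3 - <<'E'
from h import *
go((540,80,240,60.8,2),(470,-410,240,89.5,9))
E
```

```text
t 9.6 at [550.4  91.8 145.5] [179.4  -0.4  60.8] w 91.2 F [1.6 1.1 4.4]
[0.0, -7.3, -1.2, -47.3, 0.3, -0.2, -0.0]
[0.0, -7.5, -1.4, -47.3, 0.3, -0.2, -0.0]
[0.0, -51.3, 19.8, 0.0, 0.0, 0.0, -3.2]
[0.0, -52.3, 16.9, 0.0, 0.0, 0.0, -3.2]
[0.0, -53.2, 13.9, 0.0, 0.0, 0.0, -3.2]
[0.0, -53.9, 11.0, 0.0, 0.0, 0.0, -3.2]
[0.0, -54.4, 8.0, 0.0, 0.0, 0.0, -3.2]
[0.0, -54.8, 4.9, 0.0, 0.0, 0.0, -3.2]
[0.0, -55.0, 1.9, 0.0, 0.0, 0.0, -3.2]
[0.0, -55.0, -1.2, -0.0, 0.0, 0.0, -3.2]
[0.0, -54.8, -4.3, -0.0, 0.0, 0.0, -3.2]
```

```bash
python3 -m creep '[[0,-7,-1,-50,0,0,0],[0,-7,-1,-45,0,0,0],[0,-51,20,0,0,0,-3.2],[0,-52,17,0,0,0,-3.2],[0,-53,14,0,0,0,-3.2]]' && python3 -m creep '[[0,-54,11,0,0,0,-3.2],[0,-54,8,0,0,0,-3.2],[0,-55,5,0,0,0,-3.2],[0,-55,2,0,0,0,-3.2],[0,-55,-1,0,0,0,-3.2]]' && python3 -m creep '[[0,-55,-4,0,0,0,-3.2],[0,0,0,0,0,0,0]]'
python3 - <<'E'
from h import *
go((514.5,-393,240,89.5,1),(514.5,-393,60,89.5,4))
F=grab_frame("wrist");cv2.imwrite("pics/wrist7.png",F["frame"][:,:,::-1])
E
```

```text
time_s: 10.22
ee_pos: [515.0, -84.3, 232.8]
ee_rot: [179.9, -0.0, 70.5]
force: [0.1, -0.3, -0.4]
gripper_width: 91.1
time_s: 10.85
ee_pos: [476.6, -356.9, 232.6]
ee_rot: [179.9, 0.0, 86.5]
force: [1.1, -0.3, 0.3]
gripper_width: 91.3
time_s: 11.1
ee_pos: [468.5, -413.2, 231.6]
ee_rot: [180.0, 0.1, 89.3]
force: [0.5, 1.4, 0.9]
gripper_width: 91.3
t 11.1 at [ 468.5 -413.2  231.6] [1.80e+02 1.00e-01 8.93e+01] w 91.3 F [0.5 1.4 0.9]
[0.0, 20.7, 45.8, -8.4, 0.0, 0.1, -0.2]
[0.0, 0.0, -0.0, 45.0, 0.0, 0.0, 0.0]
[0.0, 0.0, -0.0, 45.0, 0.0, 0.0, 0.0]
[0.0, 0.0, -0.0, 45.0, 0.0, 0.0, 0.0]
[0.0, 0.0, -0.0, 45.0, 0.0, 0.0, 0.0]
```

View pics/wrist7.png

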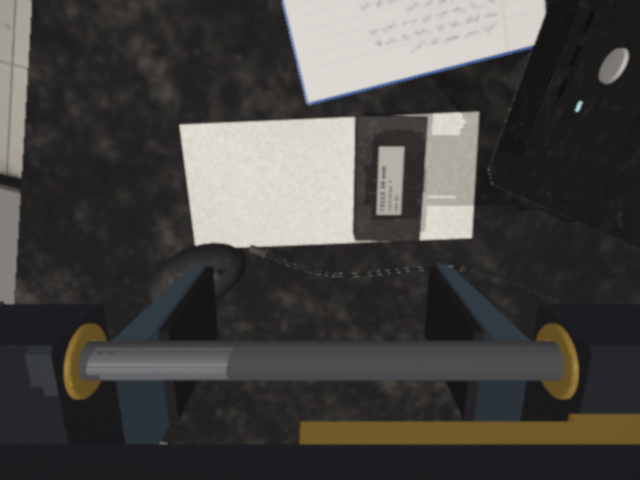

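```bash
python3 - <<'E'
from h import *
F=grab_frame("wrist")
for p in((356,118),(425,118),(355,238),(421,240)):print(p,plane(F,*p,28).round(1))
for p in((489,165),(492,185),(478,112),(473,238)):print(p,plane(F,*p,0).round(1),plane(F,*p,100).round(1))
cv2.imwrite("pics/w7z.png",cv2.resize(F["frame"][60:260,330:640,::-1],None,fx=2.5,fy=2.5,interpolation=cv2.INTER_CUBIC))
E
```

```text
(356, 118) [ 498.3 -337.4   28. ]
(425, 118) [ 556.2 -338.1   28. ]
(355, 238) [ 498.5 -442.6   28. ]
(421, 240) [ 558.6 -445.2   28. ]
(489, 165) [ 624.6 -381.6    0. ] [ 585.9 -368.9  100. ]
(492, 185) [ 629.3 -400.4    0. ] [ 589.4 -383.   100. ]
(478, 112) [ 610.1 -334.     0. ] [ 575.  -333.2  100. ]
(473, 238) [ 615.9 -452.3    0. ] [ 579.4 -422.   100. ]
```

View pics/w7z.png

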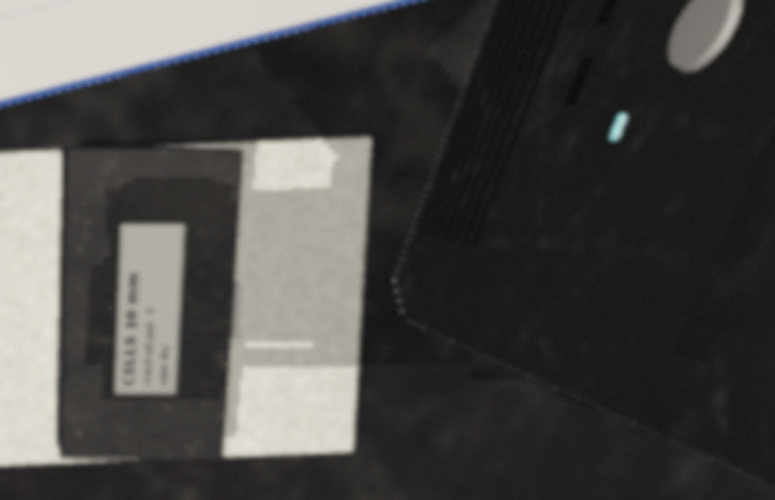

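```bash
python3 -m creep '[[0,21,47.5,10,0,0,0],[0,0,0,50,0,0,0],[0,0,0,50,0,0,0],[0,0,0,50,0,0,0],[0,0,0,0,0,0,0]]'
python3 - <<'E'
from h import *
go((516,-391.5,10,89.3,2))
F=grab_frame("wrist");cv2.imwrite("pics/wrist8.png",F["frame"][:,:,::-1])
E
```

```text
time_s: 11.82
ee_pos: [515.2, -385.6, 68.6]
ee_rot: [-179.6, -0.3, 89.7]
force: [-1.1, -0.0, 1.2]
gripper_width: 91.3
t 11.82 at [ 515.2 -385.6   68.6] [-179.6   -0.3   89.7] w 91.3 F [-1.1 -0.   1.2]
[0.0, -3.1, 0.6, 29.3, -0.2, -0.2, 0.2]
[0.0, -3.1, 0.5, 29.3, -0.2, -0.2, 0.2]
```

View pics/wrist8.png

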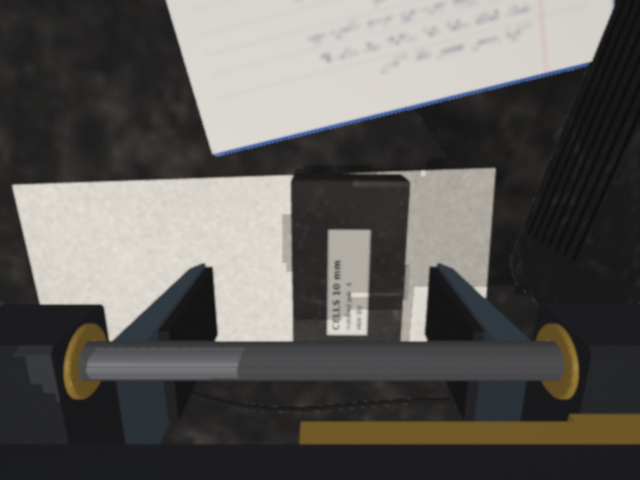

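```bash
python3 -m creep '[[0,-3,0.5,29,0,0,0],[0,-3,0.5,20,0,0,0],[0,0,0,0,0,0,0]]'
python3 - <<'E'
from h import *
go((516,-391.5,10,89.3,1))
F=grab_frame("wrist");cv2.imwrite("pics/wrist9.png",F["frame"][:,:,::-1])
E
```

```text
time_s: 12.25
ee_pos: [518.1, -394.9, 22.9]
ee_rot: [-180.0, -0.0, 89.6]
force: [0.0, -0.8, 0.1]
gripper_width: 91.1
t 12.25 at [ 518.1 -394.9   22.9] [-180.    -0.    89.6] w 91.1 F [ 0.  -0.8  0.1]
[0.0, 3.4, -2.1, 12.9, -0.0, -0.0, 0.3]
```

View pics/wrist9.png

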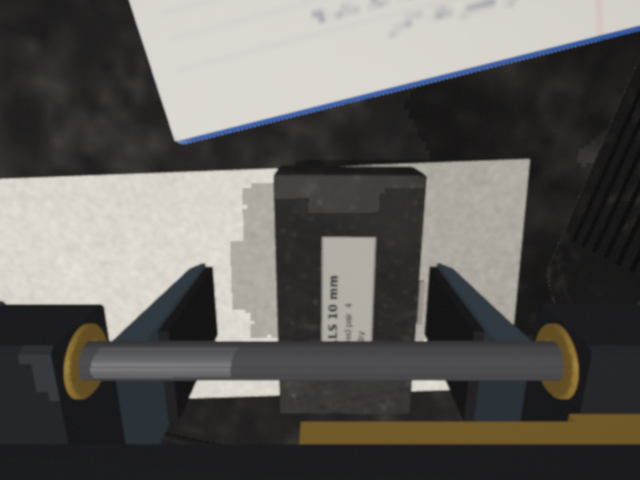

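```bash
python3 -m creep '[[0,2.5,-2,12,0,0,0],[0,0,0,0,0,0,0],[1,0,0,0,0,0,0],[1,0,0,0,0,0,0],[1,0,0,0,0,0,0]]' 25 && python3 -m creep '[[1,0,0,0,0,0,0],[1,0,0,0,0,0,0],[1,0,0,0,0,0,0]]'
```

```text
time_s: 12.92
ee_pos: [516.6, -392.8, 11.2]
ee_rot: [179.9, 0.0, 89.6]
force: [0.8, 0.9, 1.9]
gripper_width: 64.3
time_s: 13.3
ee_pos: [516.6, -392.8, 11.2]
ee_rot: [179.9, 0.0, 89.6]
force: [1.2, -0.2, 2.1]
gripper_width: 59.8
```

```bash
python3 - <<'E'
from h import *
go((480,-392,200,89.6,4),(428,225,205,56.5,11),c=1)
E
```

```text
t 13.3 at [ 516.6 -392.8   11.2] [179.9   0.   89.6] w 59.8 F [ 1.2 -0.2  2.1]
[1, 0.1, -9.1, -47.2, 0.0, 0.0, -0.0]
[1, 0.1, -9.1, -47.2, 0.0, 0.0, -0.0]
[1, 0.1, -9.1, -47.2, 0.0, 0.0, -0.0]
[1, 0.1, -9.1, -47.2, 0.0, 0.0, -0.0]
[1, 56.1, -5.1, -0.5, 0.0, -0.0, 3.0]
[1, 55.7, -8.1, -0.5, 0.0, -0.0, 3.0]
[1, 55.2, -11.0, -0.5, 0.0, -0.0, 3.0]
[1, 54.6, -13.9, -0.5, 0.0, -0.0, 3.0]
[1, 53.8, -16.7, -0.5, 0.0, -0.0, 3.0]
[1, 52.8, -19.5, -0.5, 0.0, -0.0, 3.0]
[1, 51.7, -22.2, -0.5, 0.0, -0.0, 3.0]
[1, 50.5, -24.9, -0.5, 0.0, -0.0, 3.0]
[1, 49.1, -27.5, -0.5, 0.0, -0.0, 3.0]
[1, 47.6, -30.1, -0.5, 0.0, -0.0, 3.0]
[1, 45.9, -32.5, -0.5, 0.0, -0.0, 3.0]
```

```bash
python3 -m creep '[[1,0,-9,-20,0,0,0],[1,0,-9,-45,0,0,0],[1,0,-9,-62,0,0,0],[1,0,-9,-62,0,0,0],[1,56,-5,-1,0,0,3]]' && python3 -m creep '[[1,56,-8,-1,0,0,3],[1,55,-11,-1,0,0,3],[1,55,-14,-1,0,0,3],[1,54,-17,-1,0,0,3],[1,53,-20,-1,0,0,3]]' && python3 -m creep '[[1,52,-22,0,0,0,3],[1,50,-25,0,0,0,3],[1,49,-28,0,0,0,3],[1,48,-30,0,0,0,3],[1,46,-33,0,0,0,3]]' && python3 -m creep '[[1,0,0,0,0,0,0],[1,0,0,0,0,0,0]]'
python3 - <<'E'
from h import *
F=grab_frame("wrist");cv2.imwrite("pics/wrist10.png",F["frame"][:,:,::-1]);go((489.5,316,200,56,2))
E
```

```text
time_s: 13.92
ee_pos: [477.0, -340.1, 207.1]
ee_rot: [179.4, 0.5, 86.2]
force: [1.7, 0.5, -1.8]
gripper_width: 59.9
time_s: 14.55
ee_pos: [449.6, -53.3, 206.3]
ee_rot: [-180.0, 0.0, 71.4]
force: [0.5, -0.0, -0.8]
gripper_width: 59.9
time_s: 15.18
ee_pos: [425.8, 227.1, 206.4]
ee_rot: [180.0, 0.0, 56.5]
force: [0.8, -1.1, -1.0]
gripper_width: 59.6
time_s: 15.42
ee_pos: [426.3, 225.3, 205.8]
ee_rot: [180.0, 0.1, 56.6]
force: [0.4, 0.4, -1.0]
gripper_width: 59.7
t 15.47 at [426.5 225.  205.8] [1.80e+02 1.00e-01 5.65e+01] w 60.3 F [ 0.7  0.2 -0.6]
[0.0, 55.3, 1.2, 2.9, 0.0, 0.0, 0.3]
[0.0, 55.3, 0.9, 2.9, 0.0, 0.0, 0.3]
```

View pics/wrist10.png

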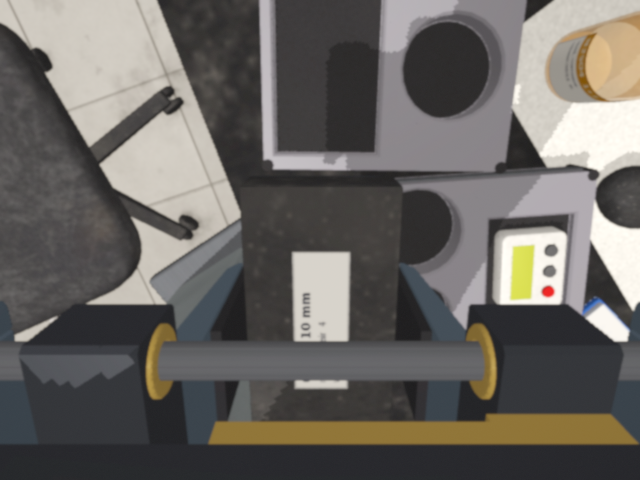

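```bash
python3 - <<'E'
from h import *
F=grab_frame("wrist");s=state();R=rx(s["ee_rot"])
for n,p in(("rimL",(274,153)),("rimR",(380,153)),("cL",(267,168)),("cR",(504,170)),("rimLtop",(273,2)),("rimRtop",(384,2))):
    P=plane(F,*p,36);print(n,P.round(1),R.inv().apply(P-s["ee_pos"]).round(1))
for n,p in(("caseL",(245,181)),("caseR",(400,181))):
    print(n,R.inv().apply(plane(F,*p,205.8-11.2+28)-s["ee_pos"]).round(1))
E
```

```text
rimL [421.1 285.2  36. ] [ 47.3 -38.2 169.8]
rimR [490.  239.5  36. ] [ 47.3  44.6 169.8]
cL [409.7 278.7  36. ] [ 35.7 -44.  169.8]
cR [564.7 174.1  36. ] [ 34.1 143.  169.8]
rimLtop [481.7 372.1  36. ] [153.3 -35.6 169.7]
rimRtop [547.5 328.5  36. ] [153.2  43.3 169.7]
caseL [ 55.3 -28.7 -16.8]
caseR [ 55.3  26.8 -16.8]
```

```bash
python3 -m creep '[[1,37,1.4,20,0,0,0],[1,37,1.3,30,0,0,0],[1,37,1.3,50,0,0,0],[1,0,0,40,0,0,0],[1,0,0,0,0,0,0]]' && python3 -m creep '[[1,0,0,0,0,0,0],[1,0,0,0,0,0,0]]'
python3 - <<'E'
from h import *
F=grab_frame("wrist");cv2.imwrite("pics/wrist11.png",F["frame"][:,:,::-1]);go()
E
```

```text
time_s: 16.15
ee_pos: [489.7, 313.9, 62.6]
ee_rot: [-179.8, 0.4, 56.5]
force: [-0.9, 0.5, -0.1]
gripper_width: 60.2
time_s: 16.4
ee_pos: [492.9, 316.9, 68.1]
ee_rot: [179.9, -0.2, 56.5]
force: [0.9, -0.9, -1.3]
gripper_width: 60.2
t 16.45 at [492.6 316.9  67.8] [179.9  -0.2  56.5] w 59.5 F [ 0.5  0.3 -0. ]
```

View pics/wrist11.png

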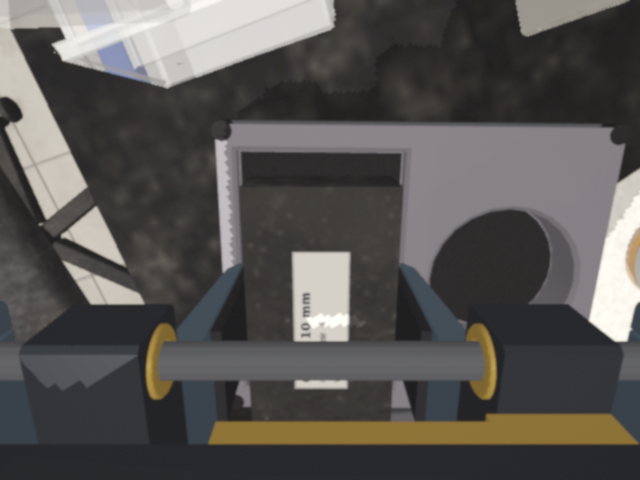

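```bash
python3 - <<'E'
from h import *
F=grab_frame("wrist");s=state();R=rx(s["ee_rot"])
for n,p in(("rimL",(237,150)),("rimR",(407,150)),("cL",(221,124)),("cR",(622,125))):
    P=plane(F,*p,36);print(n,P.round(1),R.inv().apply(P-s["ee_pos"]).round(1))
for n,p in(("caseL",(245,183)),("caseR",(402,183))):
    print(n,R.inv().apply(plane(F,*p,s["ee_pos"][2]+16.8)-s["ee_pos"]).round(1))
print(s["ee_pos"])
E
```

```text
rimL [493.5 390.8  36. ] [ 62.1 -39.8  31.7]
rimR [559.2 347.2  36. ] [62.  38.9 31.8]
cL [494.4 404.2  36. ] [ 73.8 -46.5  31.7]
cR [646.7 302.7  36. ] [ 73.1 136.5  32. ]
caseL [ 54.7 -28.3 -16.7]
caseR [ 54.6  28.2 -16.6]
[492.40302461 316.9197327   67.5374469 ]
```

```bash
python3 -m creep '[[1,-2,0,12,0,0,0],[1,0,0,12,0,0,0],[1,0,0,4,0,0,0],[1,0,0,0,0,0,0],[1,0,0,0,0,0,0]]'
python3 - <<'E'
from h import *
go()
E
```

```text
time_s: 17.12
ee_pos: [489.7, 314.7, 39.0]
ee_rot: [-180.0, 0.1, 56.6]
force: [-3.1, -3.9, 13.9]
gripper_width: 60.2
t 17.12 at [489.7 314.7  39. ] [-1.80e+02  1.00e-01  5.66e+01] w 60.2 F [-3.1 -3.9 13.9]
```

```bash
python3 -m creep '[[0.2,0,0,-1,0,0,0],[0.2,0,0,0,0,0,0],[0,0,0,-10,0,0,0],[0,0,0,-40,0,0,0],[0,0,0,-60,0,0,0]]'
python3 -m creep '[[0,-40,0,-20,0,0,0],[0,0,0,0,0,0,0]]'
python3 - <<'E'
from h import *
F=grab_frame("wrist");cv2.imwrite("pics/wrist12.png",F["frame"][:,:,::-1]);go()
E
```

```text
time_s: 17.75
ee_pos: [489.4, 314.5, 148.3]
ee_rot: [-179.9, 0.2, 56.6]
force: [0.6, 0.3, 0.3]
gripper_width: 91.3
time_s: 18.0
ee_pos: [468.1, 280.8, 171.1]
ee_rot: [179.9, -0.2, 56.5]
force: [0.2, 0.3, -0.4]
gripper_width: 91.3
t 18.05 at [468.4 281.4 169.9] [ 1.799e+02 -1.000e-01  5.650e+01] w 91.4 F [0.2 0.8 0. ]
```

View pics/wrist12.png

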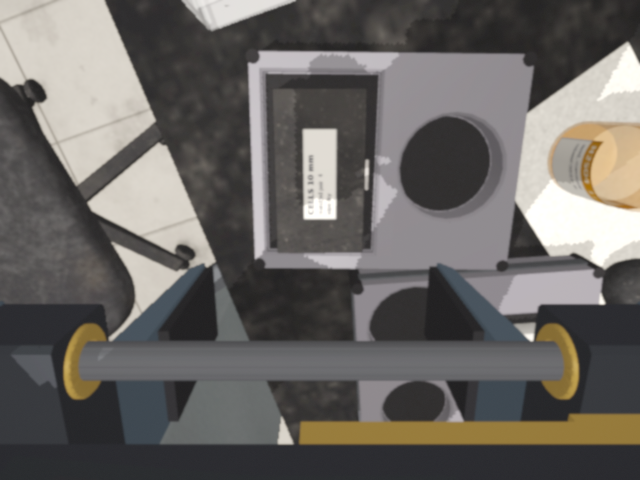

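```bash
python3 - <<'E'
from h import *
go((610,20,210,75,6))
E
```

```text
t 18.05 at [468.4 281.4 169.9] [ 1.799e+02 -1.000e-01  5.650e+01] w 91.4 F [0.2 0.8 0. ]
[0.0, -23.3, 43.7, -6.7, 0.0, -0.0, -3.1]
[0.0, -25.6, 42.4, -6.7, 0.0, -0.0, -3.1]
[0.0, -27.9, 41.0, -6.7, 0.0, -0.0, -3.1]
[0.0, -30.0, 39.4, -6.7, 0.0, -0.0, -3.1]
[0.0, -32.1, 37.7, -6.7, 0.0, -0.0, -3.1]
[0.0, -34.1, 36.0, -6.7, 0.0, -0.0, -3.1]
```

```bash
python3 -m creep '[[0,-23,44,-20,0,0,-3.1],[0,-26,42,-10,0,0,-3.1],[0,-28,41,-5,0,0,-3.1],[0,-30,39,-5,0,0,-3.1],[0,-32,38,0,0,0,-3.1]]' && python3 -m creep '[[0,-34,36,0,0,0,-3.1],[0,0,0,0,0,0,0],[0,0,0,0,0,0,0]]'
python3 - <<'E'
from h import *
F=grab_frame("wrist");cv2.imwrite("pics/wrist13.png",F["frame"][:,:,::-1]);go()
E
```

```text
time_s: 18.68
ee_pos: [587.8, 63.1, 207.9]
ee_rot: [-180.0, -0.0, 72.2]
force: [0.4, -0.0, 0.3]
gripper_width: 90.7
time_s: 19.05
ee_pos: [610.0, 21.3, 207.4]
ee_rot: [-179.9, -0.0, 75.1]
force: [0.2, -0.2, 0.5]
gripper_width: 91.0
t 19.1 at [609.9  21.7 207.8] [-179.9   -0.    75.2] w 91.4 F [ 0.  -0.9  0.2]
```

View pics/wrist13.png

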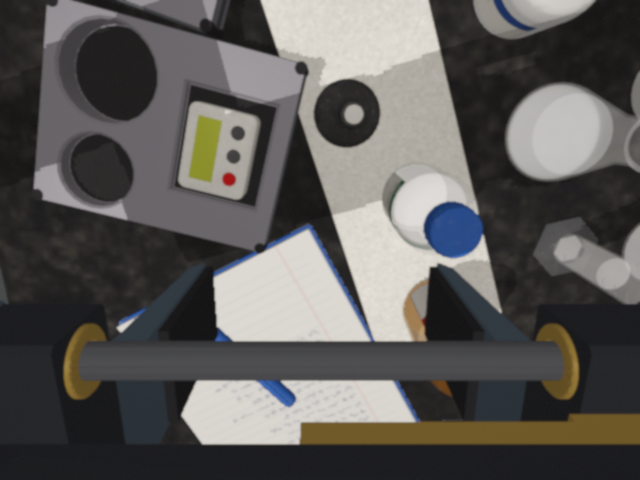

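```bash
python3 - <<'E'
from h import *
F=grab_frame("wrist")
print("tip",plane(F,354,115,90).round(1),"ball",plane(F,347,113,28).round(1))
print("clearcap",plane(F,454,229,123).round(1))
for p in((567,130),(540,10),(575,245)):print(plane(F,*p,0).round(0),plane(F,*p,90).round(0))
go((648,91,120,75,3))
E
```

```text
tip [649.  91.  90.] ball [648.2  92.1  28. ]
clearcap [690.3  10.5 123. ]
[828.  30.  -0.] [781.  46.  90.]
[817. 128.  -0.] [772. 122.  90.]
[825. -76.   0.] [778. -34.  90.]
t 19.15 at [609.8  21.9 208.1] [-179.9   -0.    75.2] w 91.1 F [0.1 0.4 0.5]
[0.0, 25.5, 6.5, 29.4, -0.0, -0.0, 0.1]
[0.0, 25.5, 6.4, 29.4, -0.0, -0.0, 0.1]
[0.0, 25.5, 6.4, 29.4, -0.0, -0.0, 0.1]
```

```bash
python3 -m creep '[[0,26,6.5,10,0,0,0],[0,26,6.5,20,0,0,0],[0,26,6.5,40,0,0,0],[0,0,0,50,0,0,0],[0,0,0,20,0,0,0]]' && python3 -m creep '[[0,0,0,10,0,0,0],[0,0,0,0,0,0,0]]'
python3 - <<'E'
from h import *
F=grab_frame("wrist");cv2.imwrite("pics/wrist14.png",F["frame"][:,:,::-1]);go((648.7,91.3,52,75,1))
E
```

```text
time_s: 19.77
ee_pos: [646.7, 93.6, 63.1]
ee_rot: [-179.6, 0.1, 75.3]
force: [-0.3, 0.7, -0.0]
gripper_width: 91.1
time_s: 20.02
ee_pos: [648.9, 92.1, 57.5]
ee_rot: [-179.9, 0.0, 75.2]
force: [0.6, -0.2, 0.6]
gripper_width: 91.3
t 20.07 at [649.6  91.9  58.7] [180.   -0.   75.2] w 91.5 F [-0.5 -0.1  0.6]
[0.0, -0.8, -0.7, 6.7, 0.0, -0.0, 0.2]
```

View pics/wrist14.png

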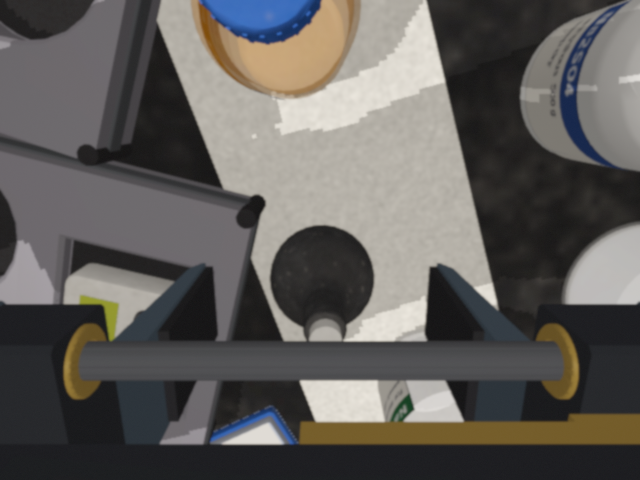

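```bash
python3 -m creep '[[0,-1,-0.5,6,0,0,0],[1,0,0,0,0,0,0],[1,0,0,0,0,0,0],[1,0,0,0,0,0,0],[1,0,0,0,0,0,0]]' 15 && python3 -m creep '[[1,0,0,0,0,0,0],[1,0,0,0,0,0,0],[1,0,0,0,0,0,0],[1,0,0,0,0,0,0],[1,0,0,0,0,0,0]]'
python3 - <<'E'
from h import *
go((610,120,180,68,4),(490,180,185,61,3),c=1)
E
```

```text
time_s: 20.7
ee_pos: [648.4, 90.2, 52.8]
ee_rot: [180.0, -0.0, 75.2]
force: [-0.4, 0.2, 0.3]
gripper_width: 54.1
time_s: 21.32
ee_pos: [648.4, 90.3, 52.5]
ee_rot: [180.0, -0.0, 75.2]
force: [0.5, 0.1, -0.0]
gripper_width: 21.5
t 21.32 at [648.4  90.3  52.5] [180.   -0.   75.2] w 21.5 F [ 0.5  0.1 -0. ]
[1, 4.7, -11.2, -31.9, 0.0, -0.0, 1.8]
[1, 4.4, -11.3, -31.9, 0.0, -0.0, 1.8]
[1, 4.0, -11.4, -31.9, 0.0, -0.0, 1.8]
[1, 3.7, -11.6, -31.9, 0.0, -0.0, 1.8]
[1, 3.6, -44.6, -1.7, -0.0, -0.0, 2.3]
[1, 1.7, -44.7, -1.7, -0.0, -0.0, 2.3]
[1, -0.1, -44.7, -1.7, -0.0, -0.0, 2.3]
```

```bash
python3 - <<'E'
from h import *
go((648,90,175,75,4),(397,15,175,61,5),c=1)
E
```

```text
t 21.32 at [648.4  90.3  52.5] [180.   -0.   75.2] w 21.5 F [ 0.5  0.1 -0. ]
[1, -0.1, -0.1, -30.6, 0.0, -0.0, 0.0]
[1, -0.1, -0.1, -30.6, 0.0, -0.0, 0.0]
[1, -0.1, -0.1, -30.6, 0.0, -0.0, 0.0]
[1, -0.1, -0.1, -30.6, 0.0, -0.0, 0.0]
[1, -27.5, -44.6, -0.0, -0.0, -0.0, 2.8]
[1, -29.6, -43.2, -0.0, -0.0, -0.0, 2.8]
[1, -31.7, -41.7, -0.0, -0.0, -0.0, 2.8]
[1, -33.7, -40.1, -0.0, -0.0, -0.0, 2.8]
[1, -35.6, -38.4, -0.0, -0.0, -0.0, 2.8]
```

```bash
python3 -m creep '[[1,0,0,-15,0,0,0],[1,0,0,-35,0,0,0],[1,0,0,-35,0,0,0],[1,0,0,-35,0,0,0],[1,-27.5,-44.5,0,0,0,2.8]]' && python3 -m creep '[[1,-29.5,-43,0,0,0,2.8],[1,-31.5,-41.5,0,0,0,2.8],[1,-33.5,-40,0,0,0,2.8],[1,-35.5,-38.5,0,0,0,2.8],[1,0,0,0,0,0,0]]' && python3 -m creep '[[1,0,0,0,0,0,0]]'
python3 - <<'E'
from h import *
F=grab_frame("wrist");cv2.imwrite("pics/wrist15.png",F["frame"][:,:,::-1]);go()
E
```

```text
time_s: 21.95
ee_pos: [602.7, 75.8, 177.0]
ee_rot: [179.4, -0.3, 72.3]
force: [-1.0, 0.4, -0.6]
gripper_width: 20.7
time_s: 22.58
ee_pos: [394.8, 14.4, 173.3]
ee_rot: [-180.0, 0.0, 61.1]
force: [0.9, 0.1, -1.0]
gripper_width: 20.7
time_s: 22.7
ee_pos: [399.6, 15.0, 173.8]
ee_rot: [179.8, -0.1, 61.2]
force: [0.7, -0.3, 0.2]
gripper_width: 20.7
t 22.75 at [399.9  15.1 173.5] [ 1.799e+02 -1.000e-01  6.120e+01] w 20.5 F [0.7 0.3 0.3]
```

View pics/wrist15.png

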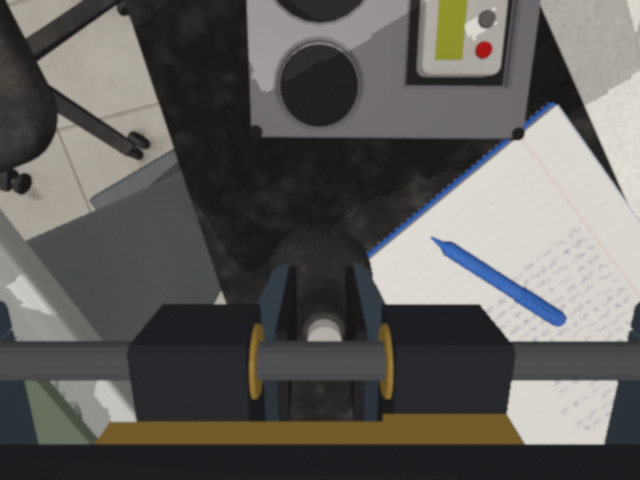

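```bash
python3 - <<'E'
from h import *
F=grab_frame("wrist");s=state();R=rx(s["ee_rot"])
for p in((320,84),(279,84),(361,84),(320,38),(320,130),(254,137),(522,137)):
    P=plane(F,*p,36);print(p,P.round(1),R.inv().apply(P-s["ee_pos"]).round(1))
for p in((321,325),):print(R.inv().apply(plane(F,*p,s["ee_pos"][2]+37)-s["ee_pos"]).round(1))
E
```

```text
(320, 84) [445.3 100.6  36. ] [ 96.7  -1.6 137.3]
(279, 84) [421.1 114.   36. ] [ 96.7 -29.3 137.2]
(361, 84) [469.6  87.2  36. ] [ 96.6  26.2 137.3]
(320, 38) [459.2 125.7  36. ] [125.2  -1.5 137.3]
(320, 130) [430.7  74.1  36. ] [ 66.4  -1.6 137.3]
(254, 137) [388.   92.3  36. ] [ 61.7 -47.8 137.2]
(522, 137) [552.2   1.6  36. ] [ 61.4 139.8 137.5]
[  8.7  -1.2 -37. ]
```

```bash
python3 -m creep '[[1,32,-0.3,15,0,0,0],[1,32,-0.3,20,0,0,0],[1,31,-0.4,30,0,0,0],[1,0,0,15,0,0,0],[1,0,0,0,0,0,0]]' && python3 -m creep '[[1,0,0,8,0,0,0],[1,0,0,0,0,0,0],[1,0,0,0,0,0,0]]'
python3 - <<'E'
from h import *
F=grab_frame("wrist");cv2.imwrite("pics/wrist16.png",F["frame"][:,:,::-1]);go()
E
```

```text
time_s: 23.42
ee_pos: [443.3, 99.2, 91.2]
ee_rot: [-179.9, 0.1, 61.2]
force: [-0.0, -0.8, 0.0]
gripper_width: 20.8
time_s: 23.8
ee_pos: [443.6, 98.5, 85.1]
ee_rot: [180.0, -0.0, 61.1]
force: [0.2, 0.1, -1.7]
gripper_width: 20.6
t 23.85 at [443.6  98.5  85.1] [180.   -0.   61.1] w 20.9 F [-0.8 -0.2 -0.7]
```

View pics/wrist16.png

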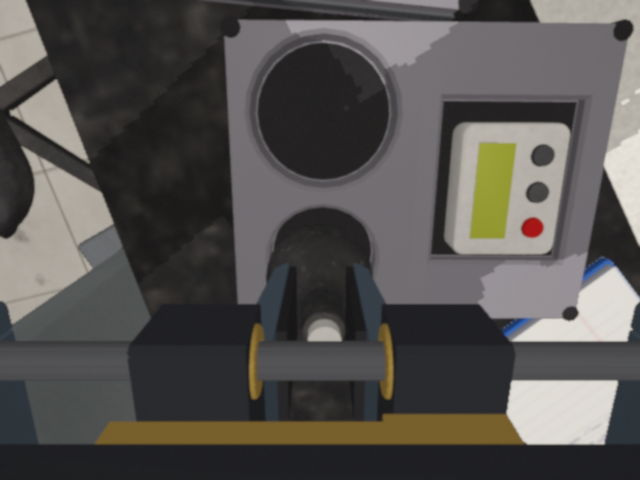

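```bash
python3 -m creep '[[1,0.5,0.5,5,0,0,0],[1,0,0,3.5,0,0,0],[1,0,0,1.5,0,0,0],[1,0,0,1,0,0,0],[1,0,0,0,0,0,0]]'
python3 - <<'E'
from h import *
go()
E
```

```text
time_s: 24.48
ee_pos: [444.4, 99.2, 75.0]
ee_rot: [180.0, -0.1, 61.1]
force: [-2.9, 0.9, 11.2]
gripper_width: 20.8
t 24.48 at [444.4  99.2  75. ] [ 1.80e+02 -1.00e-01  6.11e+01] w 20.8 F [-2.9  0.9 11.2]
```

```bash
python3 -m creep '[[0.3,0,0,-1,0,0,0],[0,0,0,0,0,0,0],[0,0,0,0,0,0,0],[0,0,0,-20,0,0,0],[0,0,0,-45,0,0,0]]' && python3 -m creep '[[0,0,0,-50,0,0,0],[0,0,0,0,0,0,0]]'
python3 - <<'E'
from h import *
F=grab_frame("wrist");cv2.imwrite("pics/wrist17.png",F["frame"][:,:,::-1])
go((605,125,200,56,4))
E
```

```text
time_s: 25.1
ee_pos: [442.3, 98.5, 138.5]
ee_rot: [-179.8, 0.2, 61.2]
force: [0.8, -0.6, -1.3]
gripper_width: 67.7
time_s: 25.35
ee_pos: [446.5, 99.3, 193.0]
ee_rot: [179.6, -0.3, 61.2]
force: [-0.2, 0.1, -0.4]
gripper_width: 88.2
t 25.4 at [444.8  99.  190.8] [ 1.798e+02 -1.000e-01  6.120e+01] w 90.2 F [-0.7 -0.7 -0. ]
[0.0, 25.0, 32.0, -2.2, 0.0, -0.0, 1.3]
[0.0, 25.7, 31.4, -2.2, 0.0, -0.0, 1.3]
[0.0, 26.4, 30.8, -2.2, 0.0, -0.0, 1.3]
[0.0, 27.1, 30.2, -2.3, 0.0, -0.0, 1.3]
```

View pics/wrist17.png

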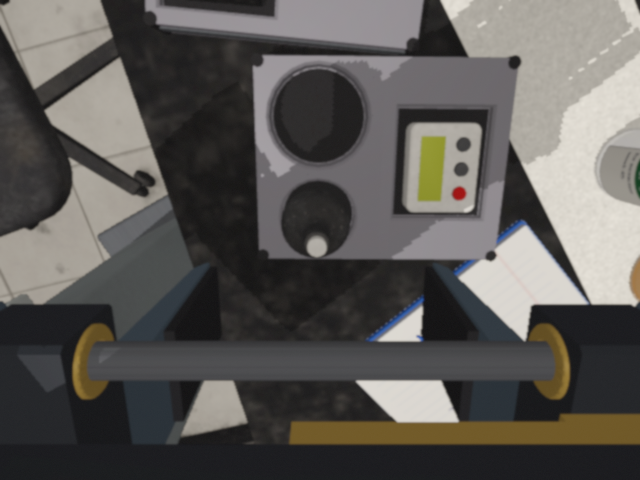

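```bash
python3 -m creep '[[0,25,32,-5,0,0,1.3],[0,26,31,-5,0,0,1.3],[0,26,31,-2,0,0,1.3],[0,27,30,0,0,0,1.3],[0,0,0,0,0,0,0]]' && python3 -m creep '[[0,0,0,0,0,0,0]]'
python3 - <<'E'
from h import *
F=grab_frame("wrist");cv2.imwrite("pics/wrist18.png",F["frame"][:,:,::-1]);go()
E
```

```text
time_s: 26.02
ee_pos: [604.8, 124.8, 198.3]
ee_rot: [-179.8, 0.2, 56.0]
force: [-1.0, -0.4, 0.6]
gripper_width: 91.1
time_s: 26.15
ee_pos: [602.2, 124.5, 199.7]
ee_rot: [-179.8, 0.2, 56.0]
force: [0.3, 0.2, 0.5]
gripper_width: 91.3
t 26.2 at [602.2 124.5 200.3] [-1.799e+02  1.000e-01  5.600e+01] w 91.3 F [-0.3 -0.1 -0.6]
```

View pics/wrist18.png

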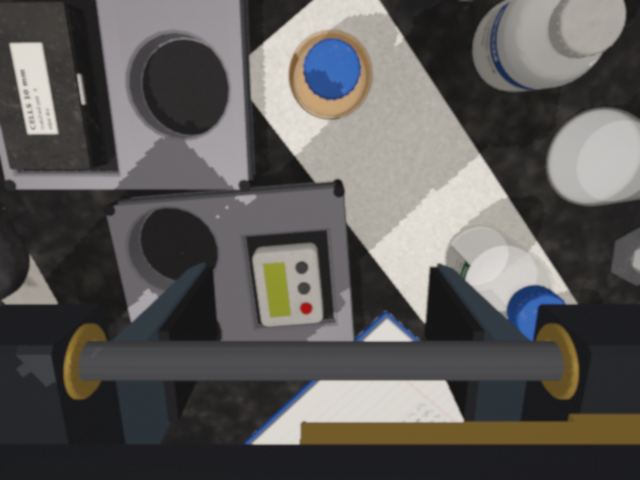

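```bash
python3 - <<'E'
from h import *
F=grab_frame("wrist")
print(plane(F,332,67,118).round(1),plane(F,330,75,65).round(1),"well",plane(F,179,85,36).round(1))
go((659,206,125,56,3),(659,206,46,56,3))
E
```

```text
[663.3 206.4 118. ] [662.9 206.2  65. ] well [568.6 264.2  36. ]
t 26.25 at [602.3 124.5 200.9] [-1.799e+02  1.000e-01  5.600e+01] w 91.4 F [-0.3 -0.1  0.8]
[0.0, 33.1, 0.5, 25.2, -0.0, 0.0, -0.0]
[0.0, 33.1, 0.5, 25.3, -0.0, 0.0, -0.0]
[0.0, 33.1, 0.5, 25.3, -0.0, 0.0, -0.0]
[0.0, 0.0, -0.0, 26.3, 0.0, 0.0, 0.0]
[0.0, 0.0, -0.0, 26.3, 0.0, 0.0, 0.0]
[0.0, 0.0, -0.0, 26.3, 0.0, 0.0, 0.0]
```

```bash
python3 -m creep '[[0,34,1.4,10,0,0,0],[0,34,1.4,20,0,0,0],[0,33.5,1.4,30,0,0,0],[0,0,0,10,0,0,0],[0,0,0,0,0,0,0]]' && python3 -m creep '[[0,0,0,0,0,0,0]]'
python3 - <<'E'
from h import *
F=grab_frame("wrist");cv2.imwrite("pics/wrist19.png",F["frame"][:,:,::-1]);go((662.5,206.3,47,56,3))
E
```

```text
time_s: 26.88
ee_pos: [662.6, 205.8, 130.9]
ee_rot: [-179.9, 0.1, 56.0]
force: [-0.3, 0.5, 0.4]
gripper_width: 91.1
time_s: 27.0
ee_pos: [664.0, 205.8, 133.2]
ee_rot: [179.9, -0.1, 55.9]
force: [-0.1, 0.6, -0.0]
gripper_width: 91.3
t 27.05 at [664.2 205.8 133.3] [ 1.799e+02 -1.000e-01  5.590e+01] w 91.1 F [-0.2 -0.4  0.9]
[0.0, -0.2, -0.6, 28.8, 0.0, -0.0, -0.0]
[0.0, -0.2, -0.6, 28.8, 0.0, -0.0, -0.0]
[0.0, -0.2, -0.6, 28.8, 0.0, -0.0, -0.0]
```

View pics/wrist19.png

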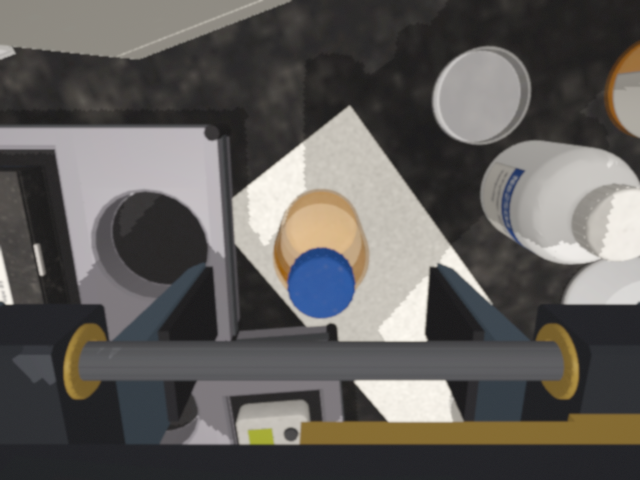

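```bash
python3 - <<'E'
from h import *
F=grab_frame("wrist");s=state();R=rx(s["ee_rot"])
for z in(90,120,150):
  for p in((322,283),(612,225),(575,225)):
    P=plane(F,*p,z);print(z,p,P.round(0),R.inv().apply(P-s["ee_pos"]).round(1))
t=grab_frame("top");print([plane(t,226,112,z).round(0) for z in(90,120,150)])
o1=ray(F,612,225);print("white cap tri",tri(o1,ray(t,227,112)))
E
```

```text
90 (322, 283) [659. 199.  90.] [-9.3 -0.7 43.3]
90 (612, 225) [800. 141.  90.] [ 22.6 148.5  43.6]
90 (575, 225) [784. 152.  90.] [ 22.6 129.4  43.6]
120 (322, 283) [665. 209. 120.] [ 3.2 -0.8 13.3]
120 (612, 225) [787. 160. 120.] [ 30.6 127.4  13.6]
120 (575, 225) [774. 169. 120.] [ 30.7 111.1  13.5]
150 (322, 283) [672. 219. 150.] [ 15.8  -0.9 -16.7]
150 (612, 225) [774. 178. 150.] [ 38.7 106.4 -16.5]
150 (575, 225) [763. 186. 150.] [ 38.7  92.7 -16.5]
[array([802., 147.,  90.]), array([789., 141., 120.]), array([775., 136., 150.])]
white cap tri (array([799.29106046, 143.73662553,  94.20013243]), np.float64(1.9425854749322933))
```

```bash
python3 -m creep '[[0,1,-0.8,35,0,0,0],[0,0.5,0,35,0,0,0],[0,0,0,16,0,0,0],[0,0,0,0,0,0,0],[1,0,0,0,0,0,0]]' 30 && python3 -m creep '[[1,0,0,0,0,0,0],[1,0,0,0,0,0,0],[1,0,0,0,0,0,0],[1,0,0,0,0,0,0]]'
```

```text
time_s: 27.78
ee_pos: [665.4, 208.4, 47.3]
ee_rot: [179.9, -0.1, 56.0]
force: [0.6, -0.1, -0.2]
gripper_width: 84.2
time_s: 28.28
ee_pos: [664.8, 208.1, 46.1]
ee_rot: [179.9, -0.0, 56.0]
force: [0.2, -1.3, 1.4]
gripper_width: 54.1
```

```bash
python3 -m creep '[[1,0,0,-10,0,0,0],[1,0,0,-25,0,0,0],[1,0,0,-30,0,0,0],[1,0,0,0,0,0,0],[1,0,0,0,0,0,0]]'
python3 - <<'E'
from h import *
for n in("wrist","top"):
    F=grab_frame(n);cv2.imwrite(f"pics/{n}20.png",F["frame"][:,:,::-1])
go()
E
```

```text
time_s: 28.9
ee_pos: [663.2, 207.9, 109.2]
ee_rot: [-179.9, 0.1, 56.0]
force: [0.5, 0.6, -2.8]
gripper_width: 53.6
t 29.0 at [663.  207.9 108.6] [-179.9    0.2   56. ] w 53.8 F [ 0.3  0.9 -3.4]
```

View pics/wrist20.png

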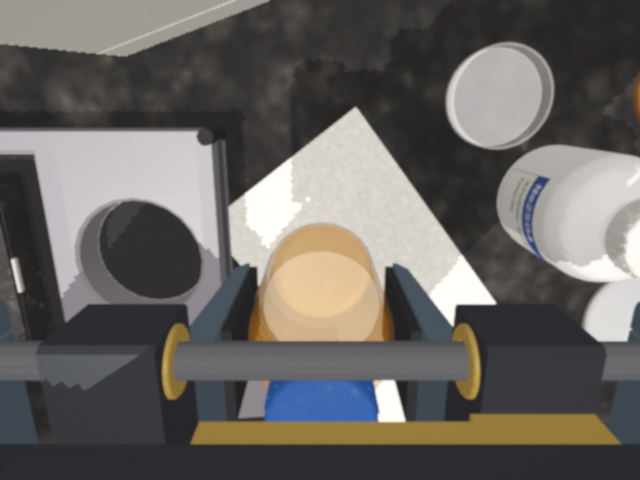

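View pics/top20.png

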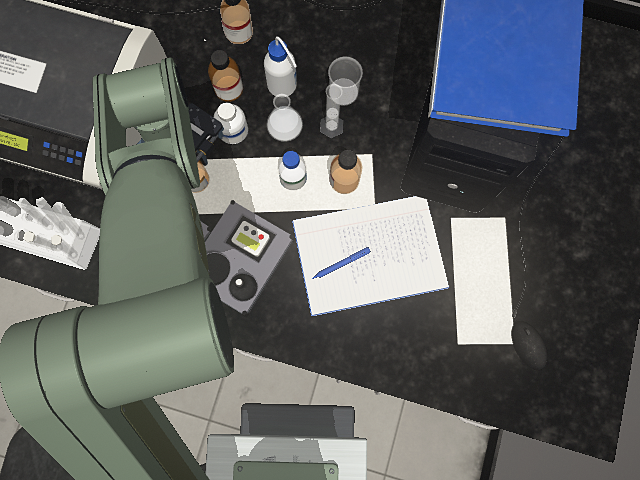

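```bash
python3 - <<'E'
from h import *
F=grab_frame("wrist");s=state();R=rx(s["ee_rot"])
for p in((141,251),(80,251),(202,251),(141,197),(141,306),(206,131)):
    P=plane(F,*p,36);print(p,P.round(1),R.inv().apply(P-s["ee_pos"]).round(1))
print(proj(F,s["ee_pos"]+R.apply([0,0,-72])),proj(F,s["ee_pos"]+R.apply([0,0,-40])))
cv2.imwrite("pics/w20z.png",cv2.resize(F["frame"][110:330,0:260,::-1],None,fx=2.5,fy=2.5))
cv2.imwrite("pics/w20b.png",cv2.resize(F["frame"][200:460,180:460,::-1],None,fx=2.3,fy=2.3))
E
```

```text
(141, 251) [572.4 267.8  36. ] [  -1.  -108.6   73. ]
(80, 251) [542.3 288.2  36. ] [  -1. -145.   73.]
(202, 251) [602.6 247.4  36. ] [ -1.  -72.2  72.9]
(141, 197) [594.  292.7  36. ] [  31.7 -104.7   72.9]
(141, 306) [548.7 240.4  36. ] [ -36.9 -112.9   73.1]
(206, 131) [647.9 300.7  36. ] [ 68.5 -64.5  72.7]
[325.93065377 416.24361473] [324.90626891 352.18815318]
```

View pics/w20z.png

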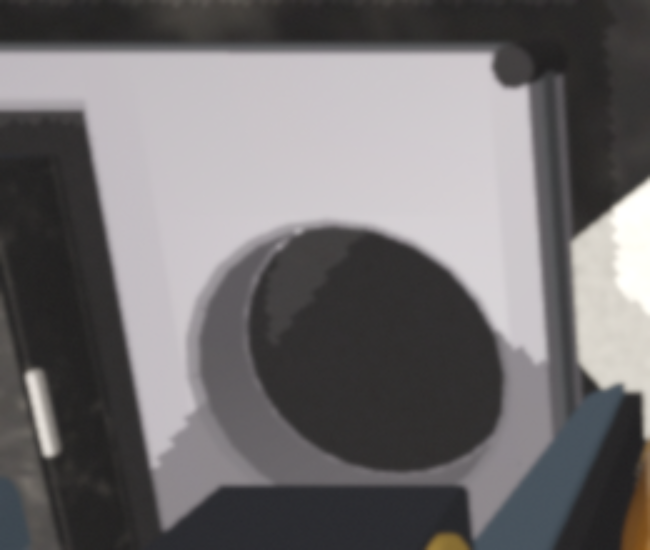

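View pics/w20b.png

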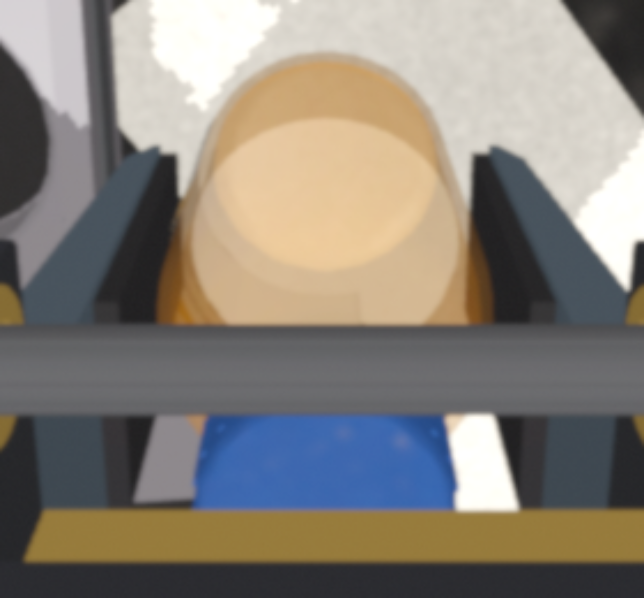

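```bash
python3 - <<'E'
from h import *
F=grab_frame("wrist");s=state();R=rx(s["ee_rot"])
print(R.inv().apply(plane(F,322,223.5,s["ee_pos"][2]-46)-s["ee_pos"]))
E
python3 -m creep '[[1,-1.5,-30,-3,0,0,0],[1,-1.5,-40,0,0,0,0],[1,-2,-40,0,0,0,0],[1,0,0,0,0,0,0],[1,0,0,0,0,0,0]]'
python3 - <<'E'
from h import *
F=grab_frame("wrist");cv2.imwrite("pics/wrist21.png",F["frame"][:,:,::-1]);go((568.5,265,70,56,1),c=1)
E
```

```text
[22.91854415 -0.82907653 45.95480101]
time_s: 29.72
ee_pos: [570.6, 265.6, 113.4]
ee_rot: [180.0, -0.0, 56.0]
force: [-0.4, 0.2, -2.8]
gripper_width: 54.0
t 29.77 at [571.  265.3 113.4] [180.   -0.   55.9] w 53.6 F [ 0.4  0.1 -3.1]
[1, -1.7, -1.9, 43.4, 0.0, -0.0, -0.1]
```

View pics/wrist21.png

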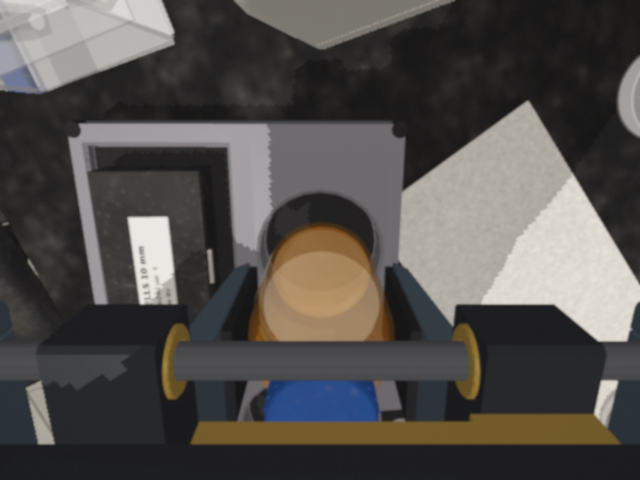

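```bash
python3 - <<'E'
from h import *
F=grab_frame("wrist");s=state();R=rx(s["ee_rot"])
for p in((318,191),(260,240),(378,240),(72,124),(405,124)):
    print(p,R.inv().apply(plane(F,*p,36)-s["ee_pos"]).round(1))
E
```

```text
(318, 191) [34.4 -3.1 77.4]
(260, 240) [  4.6 -38.1  77.4]
(378, 240) [ 4.5 33.  77.4]
(72, 124) [  72.3 -140.3   77.3]
(405, 124) [72.2 45.5 77.4]
```

```bash
python3 -m creep '[[1,-1,-1.2,15,0,0,0],[1,0,0,25,0,0,0],[1,0,0,10,0,0,0],[1,0,0,0,0,0,0],[1,0,0,3,0,0,0]]' &&  python3 -m creep '[[1,0,0,0,0,0,0],[1,0,0,1.5,0,0,0],[1,0,0,0,0,0,0]]'
```

```text
time_s: 30.45
ee_pos: [569.6, 265.7, 61.3]
ee_rot: [179.9, -0.1, 56.0]
force: [-0.8, 0.5, -2.2]
gripper_width: 53.7
time_s: 30.82
ee_pos: [568.7, 265.5, 59.3]
ee_rot: [180.0, -0.0, 56.0]
force: [0.5, -0.8, -2.5]
gripper_width: 53.6
```

```bash
python3 -m creep '[[1,0,0,1.5,0,0,0],[1,0,0,0,0,0,0],[1,0,0,1,0,0,0],[1,0,0,0,0,0,0]]'
```

```text
time_s: 31.32
ee_pos: [568.9, 265.6, 58.1]
ee_rot: [180.0, -0.1, 56.0]
force: [-3.0, -1.4, 6.8]
gripper_width: 53.7
```

```bash
python3 -m creep '[[0.3,0,0,-1,0,0,0],[0,0,0,0,0,0,0],[0,0,0,0,0,0,0],[0,0,0,-30,0,0,0],[0,0,0,-60,0,0,0]]' && python3 -m creep '[[0,0,0,-60,0,0,0],[0,-40,0,-10,0,0,0],[0,0,0,0,0,0,0]]'
python3 - <<'E'
from h import *
F=grab_frame("wrist");cv2.imwrite("pics/wrist22.png",F["frame"][:,:,::-1]);go((600,-20,230,80,6))
E
```

```text
time_s: 31.95
ee_pos: [567.0, 264.7, 145.6]
ee_rot: [-179.8, 0.3, 56.0]
force: [0.7, 0.1, -0.4]
gripper_width: 91.1
time_s: 32.33
ee_pos: [545.8, 231.1, 219.3]
ee_rot: [179.9, -0.1, 55.9]
force: [0.1, 0.7, -0.2]
gripper_width: 90.8
t 32.38 at [546.1 231.8 218.2] [ 1.80e+02 -1.00e-01  5.59e+01] w 91.4 F [-1.   1.  -0.5]
[0.0, -29.7, 31.0, -2.0, 0.0, -0.0, -4.0]
[0.0, -31.8, 28.8, -2.0, 0.0, -0.0, -4.0]
[0.0, -33.8, 26.5, -2.0, 0.0, -0.0, -4.0]
[0.0, -35.5, 24.1, -2.0, 0.0, -0.0, -4.0]
[0.0, -37.1, 21.5, -2.0, 0.0, -0.0, -4.0]
[0.0, -38.5, 18.9, -2.0, 0.0, -0.0, -4.0]
```

View pics/wrist22.png

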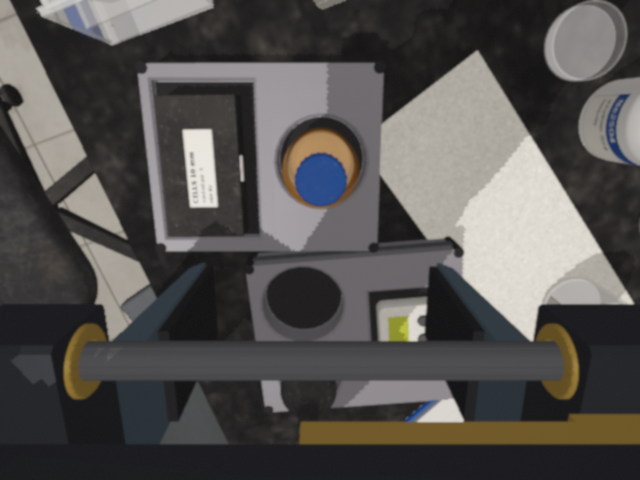

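```bash
python3 -m creep '[[0,-32,33,-5,0,0,-4],[0,-34,33,-5,0,0,-4],[0,-40,32,-2,0,0,-4],[0,-44,30,0,0,0,-4],[0,-48,27,0,0,0,-4]]' && python3 -m creep '[[0,-50,24,0,0,0,-4],[0,-55,20,0,0,0,0],[0,0,0,0,0,0,0],[0,0,0,0,0,0,0]]'
python3 - <<'E'
from h import *
F=grab_frame("wrist");cv2.imwrite("pics/wrist23.png",F["frame"][:,:,::-1]);go()
E
```

```text
time_s: 33.0
ee_pos: [601.3, -15.7, 228.2]
ee_rot: [-179.9, -0.0, 76.1]
force: [0.2, -0.9, -0.4]
gripper_width: 91.5
time_s: 33.5
ee_pos: [621.9, -126.0, 228.3]
ee_rot: [-179.9, -0.1, 79.9]
force: [0.0, -0.2, 0.2]
gripper_width: 91.1
t 33.55 at [ 621.9 -125.4  228.7] [-179.9   -0.    80. ] w 91.3 F [0.  0.9 0.3]
```

View pics/wrist23.png

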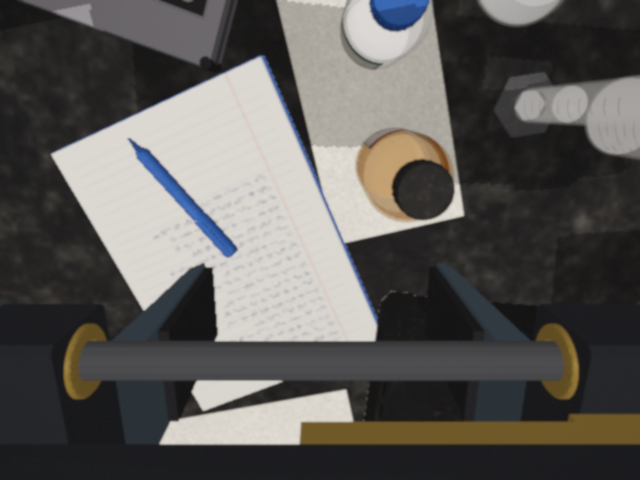

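```bash
python3 -m creep '[[0,50,5,0,0,0,0],[0,20,0,0,0,0,0],[0,0,0,0,0,0,0]]'
python3 - <<'E'
from h import *
F=grab_frame("wrist");cv2.imwrite("pics/wrist24.png",F["frame"][:,:,::-1]);go()
E
```

```text
time_s: 33.92
ee_pos: [638.9, -56.3, 229.5]
ee_rot: [-180.0, 0.0, 80.2]
force: [-0.0, -0.6, 0.0]
gripper_width: 91.2
t 33.98 at [638.8 -57.6 229.6] [-180.     0.    80.1] w 91.3 F [-0.3 -0.2  0.2]
```

View pics/wrist24.png

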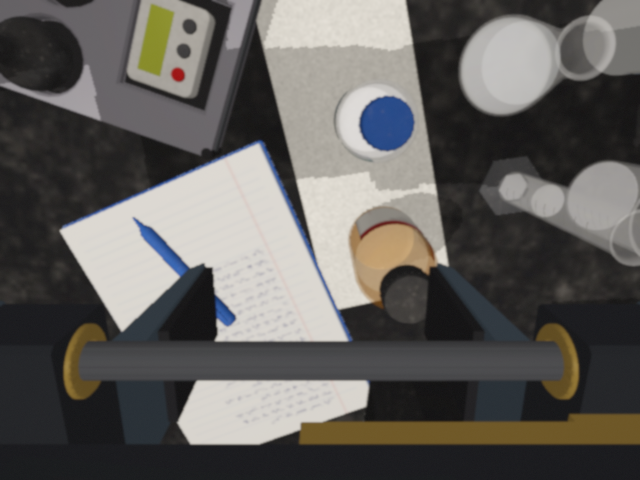

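```bash
python3 - <<'E'
from h import *
F=grab_frame("wrist");t=grab_frame("top");s=state();R=rx(s["ee_rot"])
print("flask",tri(ray(F,585,48),ray(t,282,101)))
for n,p,z in(("cap",(387,124),124),("base",(373,121),60),("large",(406,296),142)):
    P=plane(F,*p,z);print(n,P.round(1),R.inv().apply(P-s["ee_pos"]).round(1))
cv2.imwrite("pics/top24.png",cv2.resize(t["frame"][0:230,160:400,::-1],None,fx=2.6,fy=2.6))
E
```

```text
flask (array([824.31090248,  29.71623076, 102.40444905]), np.float64(0.1923810986649364))
cap [690.5   6.1 124. ] [ 73.2  39.7 105.6]
base [689.3   6.5  60. ] [ 73.5  38.4 169.6]
large [ 686.1 -102.8  142. ] [-34.8  54.3  87.6]
```

View pics/top24.png

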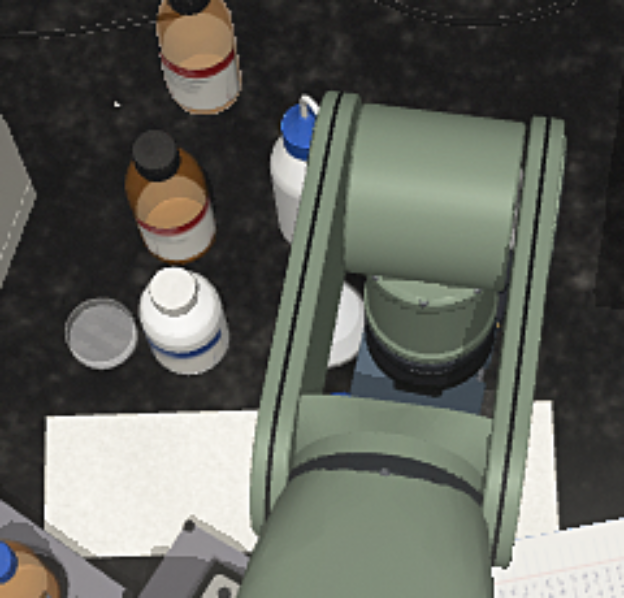

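```bash
python3 -m creep '[[0,25,13,0,0,0,0],[0,25,13,20,0,0,0],[0,23.5,13,40,0,0,0],[0,0,0,30,0,0,0],[0,0,0,0,0,0,0]]' && python3 -m creep '[[0,0,0,0,0,0,0]]'
python3 - <<'E'
from h import *
F=grab_frame("wrist");cv2.imwrite("pics/wrist25.png",F["frame"][:,:,::-1]);go((690,6.3,51,80,3))
s=state();R=rx(s["ee_rot"])
E
```

```text
time_s: 34.7
ee_pos: [688.1, 7.3, 135.0]
ee_rot: [-179.5, 0.1, 80.0]
force: [0.2, 0.8, 1.0]
gripper_width: 91.2
time_s: 34.83
ee_pos: [690.8, 6.7, 140.1]
ee_rot: [179.9, -0.0, 79.9]
force: [0.7, 0.3, 0.1]
gripper_width: 91.2
t 34.88 at [691.1   6.7 141. ] [179.9  -0.   79.9] w 91.3 F [ 0.8  0.8 -0.4]
[0.0, -0.2, -0.4, 30.0, 0.0, -0.0, -0.0]
[0.0, -0.2, -0.4, 30.0, 0.0, -0.0, -0.0]
[0.0, -0.2, -0.4, 30.0, 0.0, -0.0, -0.0]
```

View pics/wrist25.png

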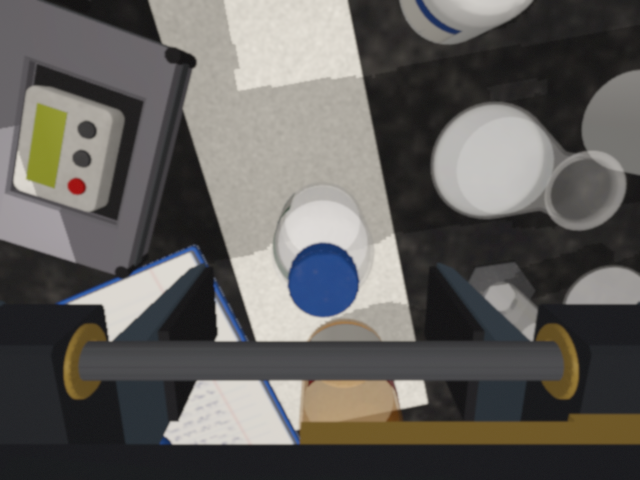

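Centred between the fingers (cap at 323,279). Descend and grip.

```bash
python3 - <<'E'
from h import *
F=grab_frame("wrist");s=state();R=rx(s["ee_rot"])
print(R.inv().apply(plane(F,323,279,125)-s["ee_pos"]))
E
python3 -m creep '[[0,0.5,0,40,0,0,0],[0,0,0,35,0,0,0],[0,0,0,14,0,0,0],[0,0,0,0,0,0,0],[1,0,0,0,0,0,0]]' 35 && python3 -m creep '[[1,0,0,0,0,0,0],[1,0,0,0,0,0,0],[1,0,0,0,0,0,0],[1,0,0,0,0,0,0]]'
```

```text
[ 4.76250294 -0.12995505 16.30998989]
time_s: 35.55
ee_pos: [691.7, 7.4, 52.6]
ee_rot: [179.8, -0.0, 80.0]
force: [0.5, -0.2, -0.6]
gripper_width: 84.0
time_s: 36.05
ee_pos: [691.1, 7.5, 51.3]
ee_rot: [179.9, -0.0, 80.0]
force: [1.7, -0.1, 2.8]
gripper_width: 58.1
```

```bash
python3 - <<'E'
from h import *
go((691,7.5,200,80,4),(432,80,200,61,6),c=1)
E
```

```text
t 36.05 at [691.1   7.5  51.3] [179.9  -0.   80. ] w 58.1 F [ 1.7 -0.1  2.8]
[1, 0.0, 0.0, -37.2, 0.0, -0.0, -0.0]
[1, 0.0, 0.0, -37.2, 0.0, -0.0, -0.0]
[1, 0.0, 0.0, -37.2, 0.0, -0.0, -0.0]
[1, 0.0, -0.0, -37.2, 0.0, -0.0, -0.0]
[1, 4.4, -44.6, -0.0, -0.0, -0.0, 3.2]
[1, 1.9, -44.8, -0.0, -0.0, -0.0, 3.2]
[1, -0.5, -44.8, -0.0, -0.0, -0.0, 3.2]
[1, -3.0, -44.7, -0.0, -0.0, -0.0, 3.2]
[1, -5.5, -44.5, -0.0, -0.0, -0.0, 3.2]
[1, -7.9, -44.1, -0.0, -0.0, -0.0, 3.2]
```

```bash
python3 -m creep '[[1,0,0,-15,0,0,0],[1,0,0,-40,0,0,0],[1,0,0,-50,0,0,0],[1,0,0,-45,0,0,0],[1,4,-35,0,0,0,3.2]]' && python3 -m creep '[[1,2,-50,0,0,0,3.2],[1,-0.5,-50,0,0,0,3.2],[1,-3,-48,0,0,0,3.2],[1,-5.5,-45,0,0,0,3.2],[1,-8,-38,0,0,0,3.2]]' && python3 -m creep '[[1,0,0,0,0,0,0],[1,0,0,0,0,0,0],[1,0,0,0,0,0,0]]'
python3 - <<'E'
from h import *
F=grab_frame("wrist");cv2.imwrite("pics/wrist26.png",F["frame"][:,:,::-1]);go()
E
```

```text
time_s: 36.67
ee_pos: [659.7, 17.1, 205.3]
ee_rot: [179.4, -0.1, 76.6]
force: [-1.2, 1.5, -2.6]
gripper_width: 57.8
time_s: 37.3
ee_pos: [430.2, 80.0, 200.7]
ee_rot: [-179.9, 0.0, 60.7]
force: [-0.5, -0.7, -1.7]
gripper_width: 57.7
time_s: 37.67
ee_pos: [433.7, 79.6, 200.7]
ee_rot: [180.0, -0.0, 60.7]
force: [0.6, 0.5, -3.3]
gripper_width: 57.8
t 37.73 at [433.6  79.6 200.5] [-180.    -0.    60.7] w 58.0 F [ 0.2  0.9 -3.8]
```

View pics/wrist26.png

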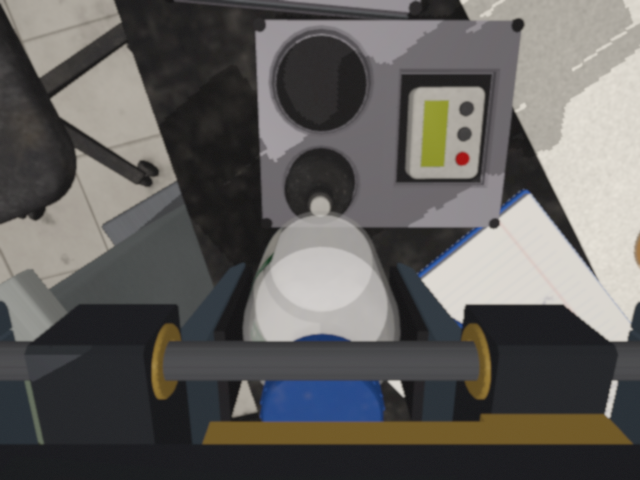

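```bash
python3 - <<'E'
from h import *
F=grab_frame("wrist");s=state();R=rx(s["ee_rot"])
for p in((321,82),(273,82),(370,82),(321,30),(321,133),(258,22),(520,22)):
    print(p,R.inv().apply(plane(F,*p,36)-s["ee_pos"]).round(1))
print("base",R.inv().apply(plane(F,321,213,s["ee_pos"][2]-51)-s["ee_pos"]))
E
```

```text
(321, 82) [ 99.6  -0.9 164.4]
(273, 82) [ 99.6 -36.2 164.4]
(370, 82) [ 99.5  35.1 164.4]
(321, 30) [134.5  -0.9 164.4]
(321, 133) [ 63.1  -0.9 164.4]
(258, 22) [139.7 -45.5 164.4]
(520, 22) [139.5 140.1 164.3]
base [27.60467811 -1.02008808 50.99592754]
```

```bash
python3 -m creep '[[1,33,0,0,0,0,0],[1,33,0,0,0,0,0],[1,32.5,0,15,0,0,0],[1,0,0,40,0,0,0],[1,0,0,25,0,0,0]]' &&  python3 -m creep '[[1,0,0,0,0,0,0],[1,0,0,0,0,0,0]]'
python3 - <<'E'
from h import *
F=grab_frame("wrist");cv2.imwrite("pics/wrist27.png",F["frame"][:,:,::-1]);go()
s=state();R=rx(s["ee_rot"])
E
```

```text
time_s: 38.4
ee_pos: [480.6, 165.8, 118.4]
ee_rot: [-179.9, 0.1, 60.8]
force: [-0.6, -1.1, -2.8]
gripper_width: 58.0
time_s: 38.65
ee_pos: [482.0, 165.9, 121.4]
ee_rot: [179.9, -0.1, 60.7]
force: [-0.4, -0.0, -1.0]
gripper_width: 57.9
t 38.7 at [482.1 166.  121.8] [ 1.799e+02 -1.000e-01  6.070e+01] w 57.7 F [ 0.9  0.6 -2.9]
```

View pics/wrist27.png

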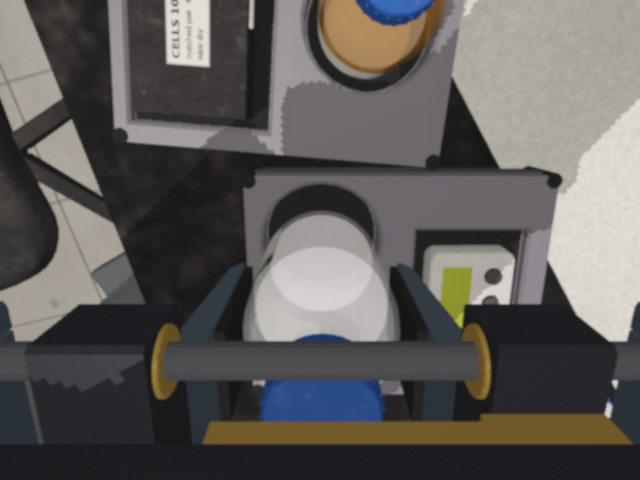

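```bash
python3 - <<'E'
from h import *
F=grab_frame("wrist");s=state();R=rx(s["ee_rot"])
for p in((321,183),(269,225),(375,225),(248,174),(558,174)):
    print(p,R.inv().apply(plane(F,*p,36)-s["ee_pos"]).round(1))
E
```

```text
(321, 183) [37.8 -1.1 86. ]
(269, 225) [ 11.8 -33.2  85.9]
(375, 225) [11.7 32.2 86. ]
(248, 174) [ 43.2 -44.6  85.9]
(558, 174) [ 42.9 140.3  86.3]
```

```bash
python3 -m creep '[[1,0.5,0,15,0,0,0],[1,0,0,25,0,0,0],[1,0,0,12,0,0,0],[1,0,0,0,0,0,0],[1,0,0,4,0,0,0]]' &&  python3 -m creep '[[1,0,0,0,0,0,0],[1,0,0,1.5,0,0,0],[1,0,0,0,0,0,0]]'
```

```text
time_s: 39.38
ee_pos: [482.0, 166.5, 65.2]
ee_rot: [179.9, -0.1, 60.8]
force: [-0.3, -0.6, -2.7]
gripper_width: 57.9
time_s: 39.75
ee_pos: [481.4, 166.3, 63.4]
ee_rot: [180.0, -0.0, 60.8]
force: [0.1, 0.4, -2.1]
gripper_width: 57.7
```

```bash
python3 -m creep '[[1,0,0,1.2,0,0,0],[1,0,0,0,0,0,0],[1,0,0,0,0,0,0]]'
```

```text
time_s: 40.12
ee_pos: [481.4, 166.4, 63.3]
ee_rot: [180.0, -0.1, 60.8]
force: [-2.6, -0.2, 7.1]
gripper_width: 58.0
```

Resting on the floor. Release, rise, back off and look.

```bash
python3 -m creep '[[0.3,0,0,-1,0,0,0],[0,0,0,0,0,0,0],[0,0,0,0,0,0,0],[0,0,0,-30,0,0,0],[0,0,0,-60,0,0,0]]' && python3 -m creep '[[0,0,0,-60,0,0,0],[0,-30,0,-20,0,0,0],[0,-60,0,0,0,0,0],[0,0,0,0,0,0,0],[0,0,0,0,0,0,0]]'
python3 - <<'E'
from h import *
for n in("wrist","scene"):
    F=grab_frame(n);cv2.imwrite(f"pics/{n}28.png",F["frame"][:,:,::-1])
go((430,-250,240,61,6))
E
```

```text
time_s: 40.75
ee_pos: [479.4, 165.6, 151.6]
ee_rot: [-179.7, 0.3, 60.8]
force: [-0.1, -0.4, -0.3]
gripper_width: 91.2
time_s: 41.38
ee_pos: [437.5, 87.8, 232.9]
ee_rot: [180.0, -0.1, 60.7]
force: [1.1, -0.0, -0.4]
gripper_width: 91.1
t 41.48 at [437.7  88.3 232.7] [-180.    -0.    60.8] w 91.2 F [ 0.2 -0.9 -0.2]
[0.0, -49.9, 26.4, -1.2, -0.0, -0.0, -0.0]
[0.0, -49.9, 26.4, -1.2, -0.0, -0.0, -0.0]
[0.0, -49.9, 26.3, -1.2, -0.0, -0.0, -0.0]
[0.0, -49.9, 26.3, -1.2, -0.0, -0.0, -0.0]
[0.0, -49.9, 26.3, -1.2, -0.0, -0.0, -0.0]
[0.0, -49.9, 26.2, -1.2, -0.0, -0.0, -0.0]
```

View pics/wrist28.png

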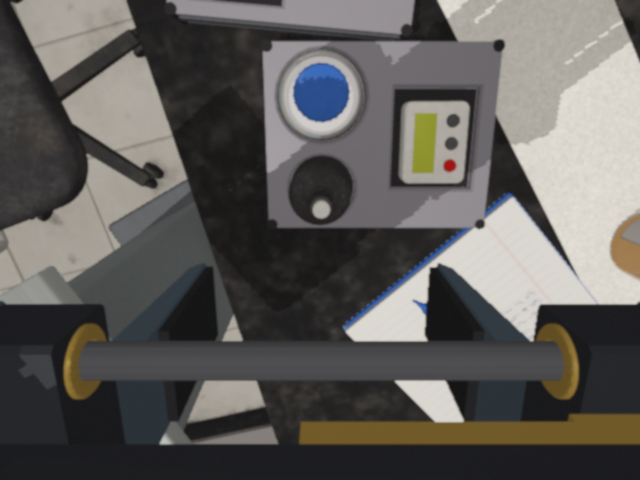

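```bash
python3 -m creep '[[0,-50,26,0,0,0,0],[0,-50,26,0,0,0,0],[0,-50,26,0,0,0,0],[0,-50,26,0,0,0,0],[0,0,0,0,0,0,0]]' && python3 -m creep '[[0,0,0,0,0,0,0]]'
python3 - <<'E'
from h import *
for n,b in(("top",(90,140,300,180)),("scene",(230,170,170,240))):
    F=grab_frame(n);x,y,w,h=b;k=2.5;cv2.imwrite(f"pics/{n}29.png",cv2.resize(F["frame"][y:y+h,x:x+w,::-1],None,fx=k,fy=k,interpolation=cv2.INTER_CUBIC))
t=grab_frame("top");go()
print("large cap expected px",proj(t,(688,-105,142)))
E
```

```text
time_s: 42.1
ee_pos: [430.9, -140.3, 232.4]
ee_rot: [-180.0, 0.0, 60.5]
force: [0.1, 1.8, 0.5]
gripper_width: 91.2
time_s: 42.22
ee_pos: [430.6, -137.0, 232.4]
ee_rot: [-179.9, -0.0, 60.8]
force: [0.3, 0.3, 0.1]
gripper_width: 91.1
t 42.38 at [ 430.5 -136.3  232.7] [-180.    -0.    60.9] w 91.2 F [ 1.5 -0.1  0. ]
large cap expected px [346.93200041 158.27094732]
```

View pics/top29.png

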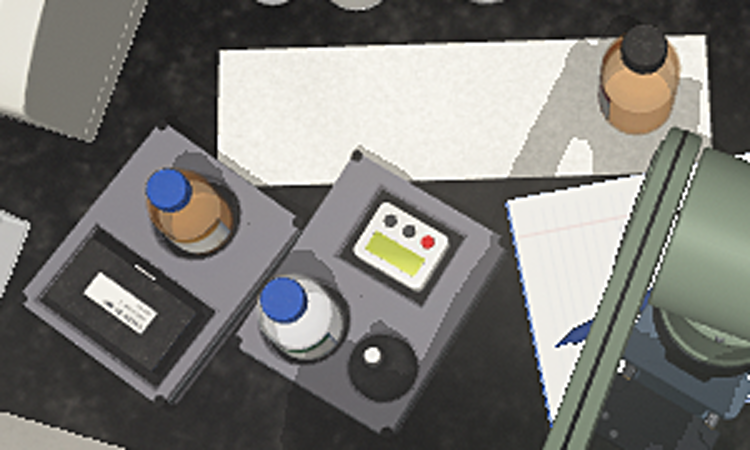

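View pics/scene29.png

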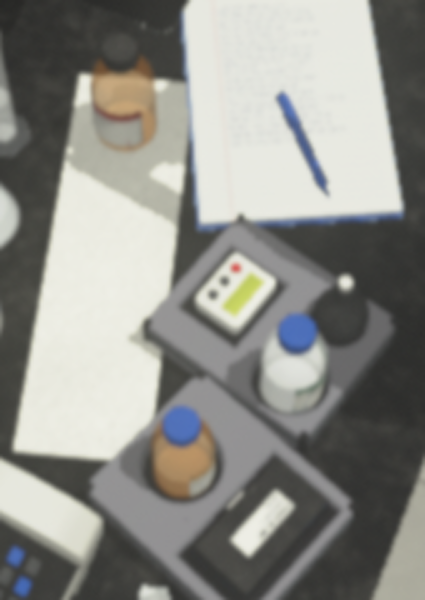

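```bash
python3 - <<'E'
from h import *
f=grab_frame("top");g=grab_frame("scene");c={}
for nm,F in(("top",f),("scene",g)):
    m=cv2.inRange(cv2.cvtColor(F["frame"],cv2.COLOR_RGB2HSV),(105,120,80),(125,255,255))
    for k in cv2.findContours(m,cv2.RETR_EXTERNAL,cv2.CHAIN_APPROX_NONE)[0]:
        if 60<cv2.contourArea(k)<400:
            u,v=cv2.fitEllipse(k)[0];P=plane(F,u,v,130)
            if 400<P[0]<640 and 100<P[1]<330:print(nm,P.round(1));c.setdefault(nm,[]).append(ray(F,u,v))
for a in c["top"]:
    for b in c["scene"]:
        p,e=tri(a,b)
        if e<15:print("tri",p.round(1),round(e,1))
print(state()["qvel"].round(2))
E
```

```text
top [481.1 165.7 130. ]
top [564.8 260.1 130. ]
scene [566.2 267.8 130. ]
scene [480.2 167.7 130. ]
tri [480.8 166.3 127.5] 1.3
tri [567.4 263.4 118.7] 0.6
[-0.32 -0.17 -0.09 -0.07  0.02 -0.11]
```

Cap positions match the wells (about (481,166) and (567,263)) at heights that fit seated bottles. Handing in.

```bash
python3 -m creep '[[0,0,0,0,0,0,0],[0,0,0,0,0,0,0]]'; python3 -c "
from workcell import *
print(job_done())"
```

```text
time_s: 42.72
ee_pos: [430.2, -137.3, 232.9]
ee_rot: [180.0, -0.0, 60.8]
force: [0.0, -0.9, -0.2]
gripper_width: 91.1
the job is handed in; nothing more can be done
None
```

Both kits are made up and handed in at about 43 s of the 120 s allowed; `job_done` gave no verdict. I placed the timer, cuvette case, suction bulb, small amber bottle and clear bottle in that order. The case was first drawn about 10 mm towards the robot by the closing jaws, to keep the gripper clear of the computer tower.

**What the last checks showed**
- **Seating:** the final top, scene and wrist pictures show all five items upright and inside their own recesses. The case, bulb and both bottles met the recess floor at the expected height before release. The timer was set down by height alone, with no contact force seen.
- **Bottle positions:** the two blue caps measured at about (481, 166) and (567, 263) mm, within 2 to 3 mm of the well centres.
- **Large amber bottle:** it was never touched and stands in its original place in the pictures.
- **Robot:** the open gripper was clear of everything at the end.

**What disagreed**
- **Cameras:** the scene and top cameras differed by up to about 10 mm in y, partly from blur and recess depth. I relied on close wrist views for placing.
- **Amber cap height:** it measured about 119 mm against about 128 mm expected, while the clear bottle's cap measured 127.5 mm. I put this down to the camera disagreement, because floor contact for that bottle came at the right height.
- **Grip widths:** the bottles gripped about 2 mm narrower than stated, 54 against 56 mm and 58 against 60 mm.
- **Carrier yaw:** I measured about -0.51 and -0.59 rad in the base frame, outside the stated -0.34 to -0.18. The stated range fits if it is relative to the skewed bench. I used the measured angles.

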